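# Latch the two-part plaster casting mould

## Robot

A 6-joint arm with a two-finger parallel gripper is mounted at the origin on the work surface; the furniture and walls round the work are solid. World frame = base frame: x ahead of the robot, y to its left, z up, the work surface at z = 0. Lengths are in m, angles in rad, forces in N, time in s.
With the tool pointing down it reaches from about 0.325 to 0.9 m from the base axis. Payload 3.5 kg.
Tool frame: the origin (TCP) lies on the mounting face of the last link; the fingertips stand 173 mm ahead of it and the grasp point (between the pads) lies 155 mm ahead of it (ctrl.grip_point_offset is the distance from the TCP to the grasp point, in m); z points along the fingers, x is the direction in which the jaws open and shut, and the axes are right-handed (so a half turn about z gives the same grasp; the last joint's range is limited). The gripper opens to 85 mm and grips with 20 to 120 N. Pads are 22 mm wide; open, the fingers measure 114 mm over their backs; the gripper's body (76 mm by 85 mm) begins 54 mm behind the grasp point. The pads swing forward as they close: fully open they stand 13 mm farther back than shut.
Start: joints at [-1.449, 0.276, -0.026, 1.268, 0, 1.467], TCP at [0.139, -0.609, 0.405] pointing down, gripper open.
Joint ranges: [-3.12, 3.12], [-0.85, 1.88], [-1.08, 1.24], [-1.95, 2.15], [-1.57, 1.53], [-3.14, 3.14]. Speed limits (rad/s): [2.57, 2.57, 3.14, 3.14, 3.14, 3.14].

## Interface

Orientations are given as a unit quaternion [x, y, z, w].
In Python, from rig import ctrl gives the robot as it stands.
- The arm moves only by the tool drive_tool, never from a script. Its argument "motion" is a list of rows, each a list of 7 numbers: the turn, a rotation vector about the world's x, y, z in degrees, then the shift along the world's x, y, z in cm, then the finger opening in cm, from 0 to 8.54. In form: [[wx, wy, wz, dx, dy, dz, gripper], ...]. A call has 1 to 5 rows; each row shifts and turns the commanded pose from where the row before left it; what a row does not reach is not made up. A row lasts 1/10 s, in which the tool goes at most 50 mm and 8.59 degrees, less where a joint would pass 70% of its speed; a pose out of reach is approached as far as the arm can. A call with a gripper value outside its range is refused whole. The fingers move at their own pace and stop on an object; the grip force is fixed at half the most. Time passes only in rows, so rows that do not move let the fingers close. It gives the time, the measured TCP pose, the force and the opening at its end, in the units of the state.
- ctrl.get_obs(): the state, without advancing time (a new reading comes with each control period).
- ctrl.camera(name): name is "scene" or "top" or "wrist"; returns a dict with "pixels" (480x640x3 uint8, red, green, blue), "range_z" (480x640 float32, m along the optical axis (not along the pixel's ray), 0 where there is no reading), "mtx" (3x3 intrinsics, pixels), "xyz" and "rotation" of the camera in the world. Camera axes: x right, y down, z forward; pixel columns grow to the right and rows downward; lengths in m; the calibration is good to about 2 mm. A picture is of the moment at which its call begins.
- ctrl.finish_job(): hands the job in, once; it reports no verdict.
The state is a dict: "time_s": time; "qpos": joint angles; "joint_velocities": joint speeds; "joint_efforts": joint torques, N m; "position": TCP position; "ee_rot": TCP orientation; "contact_force": force on the tool from outside, world axes, zero at the start; "ft_torque": the same for the moment, N m; "width": opening from 0.0 (shut) to 1.0 (fully open).
Only numpy, scipy, OpenCV 4.12 (cv2) and the standard library are available. Lean on these libraries where they do the work, as an engineer would, in place of code of your own. Each camera call takes 0.05 s, during which the arm holds its last target.

## Task

Fasten the plaster mould shut with its draw latch: feel the wire loop's cross bar gently down onto the keeper's ledge, draw it in under the keeper's lip, then throw the lever over past its dead point until it lies flat and stays there with the loop pulled tight. The keeper is delicate while the latch is slack, so do not press or pull hard on it then, and leave the jars and other things around alone.

Things in the scene. Friction and masses are not known exactly. Their poses are not given: they have to be found in the camera images.
- mould: Two white plaster blocks (200 x 126 x 60 mm together) on a plywood board (236 x 146 x 10 mm); fixed. Origin: centre of the board's underside. +z up; +x runs along the latch from the lever side to the keeper side; the latch line lies 12 mm to the -y side of the middle. The flat plaster top is 70 mm above the origin.
- lever_pivot (a point): Axis of the steel lever, at x -22, y -12 mm of the mould, 22 mm above the plaster. Its hinge axis runs along the mould's y.
- lever (a joint): Lever angle: 0 = handle upright, negative = leaning toward the keeper (to -0.6), positive = swung back away from it, 1.571 = flat at its stop, closed. Stiff hinge, stays where left (0.045 N m). With the bar seated the loop gets tight at 0.3 to 0.65; then throwing it takes up to about 8 N at the handle; the dead point is 0.1 to 0.5 rad before the stop, beyond it the lever is held shut.
- lever_tip (a point): Middle of the free end of the lever's black flat handle (20 mm wide, 6 mm thick), 80 mm from the axis. The loop's pins sit on the lever 24 mm from the axis, 18 degrees (0.31 rad) further round in the positive direction than the handle.
- loop_link (a joint): Angle of the loop on the lever: the loop's elevation above the mould's +x direction is joint lever + joint loop_link (rad, positive = bar end raised). Stiff hinge, the loop stays where it is left (friction about 0.035 N m).
- bail (a joint): Spring stretch of the loop (m): 0 slack, 0.002 to 0.006 when latched, at most 0.012. It is preloaded: it begins to stretch at 15 N and takes 5 N more for each mm.
- loop_bar (a point): Middle of the loop's steel cross bar (6 mm thick, lying along the mould's y, 32 mm between the side wires), 89.5 mm from the loop's pins when slack.
- loop_ball (a point): Centre of the loop's steel finger ball, 16 mm in diameter, on a bent stalk; pinch it along the mould's y. Its centre lies 9 mm further out along the loop than the bar and 33 mm to the loop's upper side, square to it. Pinched, it turns freely between the pads as the loop swings; the lever follows the loop.
- keeper: Steel keeper foot screwed to the plaster at x 48, y -12 mm of the mould. Origin on the plaster's top, right under the seated bar's axis; axes as the mould's. On it stands a hooked head on a setting screw, whose height is NOT reported: it may stand up to 12 mm above or below its mid setting. While the lever is below 0.25 rad the keeper must not take more than 25 N.
- keeper_mid (a point): Where the keeper's ledge top would be at mid setting: 19 mm above the keeper's origin. Ledge: x -8 to +30 mm, 20 mm wide. Above it a throat 8 mm high, open toward +x, back wall at x -3 mm, over it a lip 4 mm thick and 16 mm wide that ends at x +7 mm. Lower the bar onto the ledge beyond the lip (bar at x +14 to +18 mm), then draw it toward -x along the ledge to the back wall.
- jar_cobalt: Lidded blue-banded glaze jar 61 x 62 x 75 mm, bystander; origin at the centre of its foot.
- jar_iron: Lidded brown glaze jar 53 x 54 x 70 mm, bystander; origin at the centre of its foot.
- label_roll: Roll of labels, 60 mm across, 26 mm high, bystander; origin at the centre of its underside.
- stilt_1: Small three-armed kiln stilt 44 x 39 x 16 mm, bystander; origin at the centre of its underside.

How it is judged:
By the outcome, as a careful person would: the job done as asked, in the order asked, and still so for the second after the job is handed in, with the robot touching nothing.
It also fails if it takes over 64 s, if anything falls off the work surface, if the arm or the gripper's body presses on something with over 40 N, if the wrist force passes 120 N, or if a joint passes its speed limit or range.

## Working session

There is one attempt and no reset: what is moved stays moved. The work goes in short steps, Python scripts to look and compute and a tool call to move; the robot and the scene stay as the last step left them, time stands still between calls to the robot, and variables do not carry over. Pictures are saved under pics/ and viewed, and the job is handed in when it is done.

Besides the shell and the picture viewer there is one more tool, called after ">>>" by a JSON object that holds its "op" and its "data", one argument or row to a line. drive_tool: Moves the arm, as the interface text tells. Its arguments: {"type":"object","properties":{"motion":{"type":"array","items":{"type":"array","items":{"type":"number"}}}},"required":["motion"]}

```bash
ls; mkdir -p pics; cat > h.py <<'E'
import numpy as np, cv2, sys
from rig import ctrl
def cam(n,tag):
    c=ctrl.camera(n); np.savez(f'pics/{tag}.npz',**{k:np.asarray(c[k]) for k in('pixels','range_z','mtx','xyz','rotation')})
    cv2.imwrite(f'pics/{tag}.png',c['pixels'][:,:,::-1]); return c
def load(tag): return dict(np.load(f'pics/{tag}.npz'))
def R(c):
    r=np.asarray(c['rotation'],float)
    if r.shape==(3,3): return r
    from scipy.spatial.transform import Rotation
    return Rotation.from_quat(r).as_matrix()
def ray(c,u,v):
    d=np.linalg.inv(c['mtx'])@np.array([u,v,1.0]); return np.array(c['xyz']),R(c)@d
def onz(c,u,v,z):
    o,d=ray(c,u,v); return o+d*(z-o[2])/d[2]
def dep(c,u,v):
    o,d=ray(c,u,v); return o+d*float(c['range_z'][int(round(v)),int(round(u))])
def proj(c,p):
    q=R(c).T@(np.asarray(p)-c['xyz']); q=np.asarray(c['mtx'])@q; return q[:2]/q[2]
def cloud(c):
    v,u=np.mgrid[0:480,0:640]; z=c['range_z']
    K=np.linalg.inv(c['mtx']); d=np.stack([u,v,np.ones_like(u)],-1)@K.T*z[...,None]
    return d@R(c).T+c['xyz']
E
python3 - <<'E'
from h import *
o=ctrl.get_obs(); print({k:np.round(v,3) for k,v in o.items()}, ctrl.grip_point_offset)
for n in('scene','top','wrist'):
    c=cam(n,n+'0'); print(n,c['mtx'].tolist(),np.round(c['xyz'],3),np.round(c['rotation'],3).tolist())
E
```

```text
pics
{'time_s': np.float64(0.0), 'qpos': array([-1.449,  0.277, -0.028,  1.268,  0.   ,  1.467]), 'joint_velocities': array([ 0.   , -0.001, -0.001, -0.002, -0.001,  0.001]), 'joint_efforts': array([ 1.0000e-03, -4.4551e+01,  2.9520e+01,  1.7000e-02, -0.0000e+00,
       -0.0000e+00]), 'position': array([ 0.139, -0.609,  0.404]), 'ee_rot': array([ 0.782, -0.623, -0.001, -0.001]), 'contact_force': array([-0.063, -0.855,  0.811]), 'ft_torque': array([-0.013, -0.023,  0.001]), 'width': np.float64(1.0)} 0.1547
scene [[447.27228698655847, 0.0, 317.7779673851782], [0.0, 447.27228698655847, 241.73240998807324], [0.0, 0.0, 1.0]] [0.03  0.505 0.823] [-0.342, 0.865, -0.341, 0.139]
top [[513.8715107142265, 0.0, 314.08822110031366], [0.0, 513.8715107142265, 232.95868018656697], [0.0, 0.0, 1.0]] [0.247 0.057 1.306] [0.704, -0.704, 0.07, -0.061]
wrist [[339.63394847927856, 0.0, 320.0763066747791], [0.0, 339.63394847927856, 241.73223772674854], [0.0, 0.0, 1.0]] [ 0.213 -0.592  0.374] [0.773, -0.617, -0.093, 0.116]
```

View pics/scene0.png

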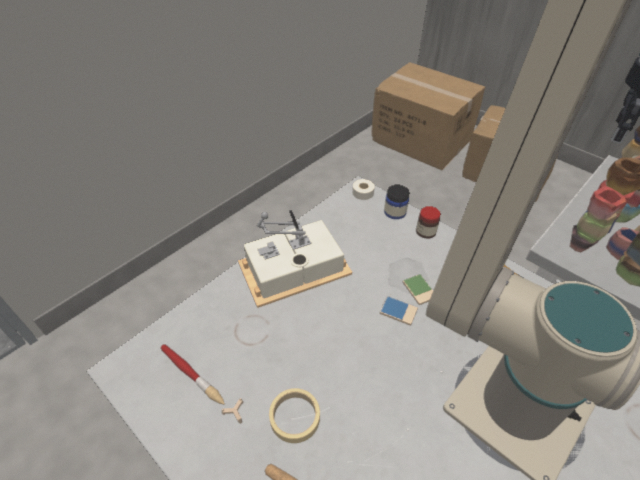

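View pics/top0.png

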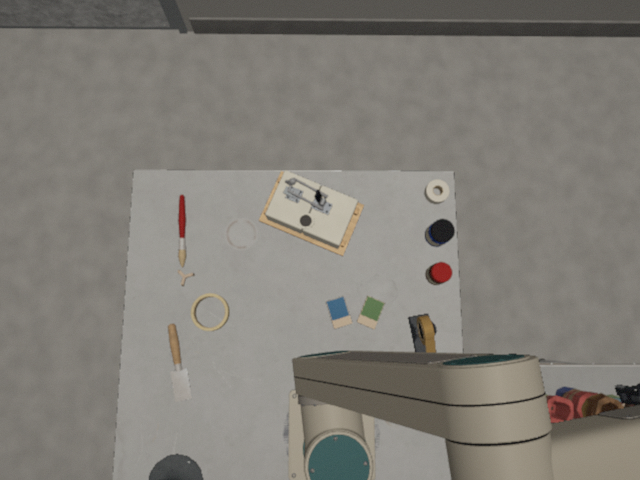

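```bash
python3 - <<'E'
from h import *
t=load('top0'); s=load('scene0')
a=cv2.resize(t['pixels'][160:265,250:375,::-1],None,fx=6,fy=5.7,interpolation=cv2.INTER_CUBIC); cv2.imwrite('pics/tz.png',a)
a=cv2.resize(s['pixels'][200:305,230:360,::-1],None,fx=6,fy=5.7,interpolation=cv2.INTER_CUBIC); cv2.imwrite('pics/sz.png',a)
P=cloud(t)
# plaster top & board
hsv=cv2.cvtColor(t['pixels'],cv2.COLOR_RGB2HSV)
z=P[...,2]
roi=np.zeros(z.shape,bool); roi[160:265,250:375]=1
m=roi&(abs(z-0.07)<0.006)
print(m.sum(), np.median(z[m]))
xy=P[m][:,:2].astype(np.float32); r=cv2.minAreaRect(xy); print('top',r)
m=roi&(z>0.003)&(z<0.12)
r=cv2.minAreaRect(P[m][:,:2].astype(np.float32)); print('all',r)
m=roi&(z>0.004)&(z<0.02)&(hsv[...,1]>80)
r=cv2.minAreaRect(P[m][:,:2].astype(np.float32)); print('board',r,np.median(z[m]))
m=roi&(z>0.085); 
print(np.round(P[m],3).tolist()[::6])
E
```

```text
3359 0.07070428238226945
top ((0.5448078513145447, 0.04746033251285553), (0.1999998390674591, 0.12680961191654205), 67.02960205078125)
all ((0.534523069858551, 0.04538179188966751), (0.25023153424263, 0.32676705718040466), 0.2196447104215622)
board ((0.543293833732605, 0.048641666769981384), (0.23223188519477844, 0.14269530773162842), 67.11483764648438) 0.010343964168502362
[[0.247, 0.057, 1.306], [0.247, 0.057, 1.306], [0.58, 0.09, 0.194], [0.585, 0.102, 0.171], [0.579, 0.086, 0.19], [0.583, 0.105, 0.171], [0.576, 0.09, 0.193], [0.589, 0.078, 0.148], [0.577, 0.1, 0.183], [0.576, 0.086, 0.184], [0.588, 0.071, 0.145], [0.572, 0.095, 0.19], [0.586, 0.075, 0.144], [0.578, 0.103, 0.161], [0.57, 0.088, 0.188], [0.247, 0.057, 1.306], [0.569, 0.093, 0.186], [0.582, 0.059, 0.14], [0.575, 0.094, 0.155], [0.592, 0.108, 0.085], [0.576, 0.054, 0.142], [0.575, 0.054, 0.138], [0.587, 0.113, 0.086], [0.572, 0.05, 0.141], [0.585, 0.111, 0.086], [0.582, 0.088, 0.095], [0.572, 0.038, 0.133], [0.563, 0.098, 0.156], [0.579, 0.081, 0.099], [0.559, 0.034, 0.173], [0.56, 0.1, 0.158], [0.577, 0.088, 0.096],
[... 441 characters left out ...]
, 0.073, 0.139], [0.545, 0.036, 0.161], [0.247, 0.057, 1.306], [0.548, 0.066, 0.14], [0.548, 0.031, 0.141], [0.554, 0.016, 0.117], [0.547, 0.059, 0.133], [0.547, 0.028, 0.135], [0.546, 0.064, 0.131], [0.542, 0.033, 0.145], [0.548, 0.019, 0.122], [0.543, 0.052, 0.132], [0.542, 0.031, 0.136], [0.547, 0.016, 0.115], [0.541, 0.049, 0.13], [0.543, 0.028, 0.121], [0.54, 0.052, 0.124], [0.54, 0.038, 0.125], [0.543, 0.018, 0.115], [0.537, 0.042, 0.128], [0.54, 0.028, 0.113], [0.535, 0.042, 0.123], [0.537, 0.028, 0.119], [0.534, 0.04, 0.121], [0.534, 0.026, 0.121], [0.531, 0.028, 0.122], [0.529, 0.026, 0.119], [0.247, 0.057, 1.306], [0.247, 0.057, 1.306], [0.247, 0.057, 1.306], [0.247, 0.057, 1.306]]
```

View pics/tz.png

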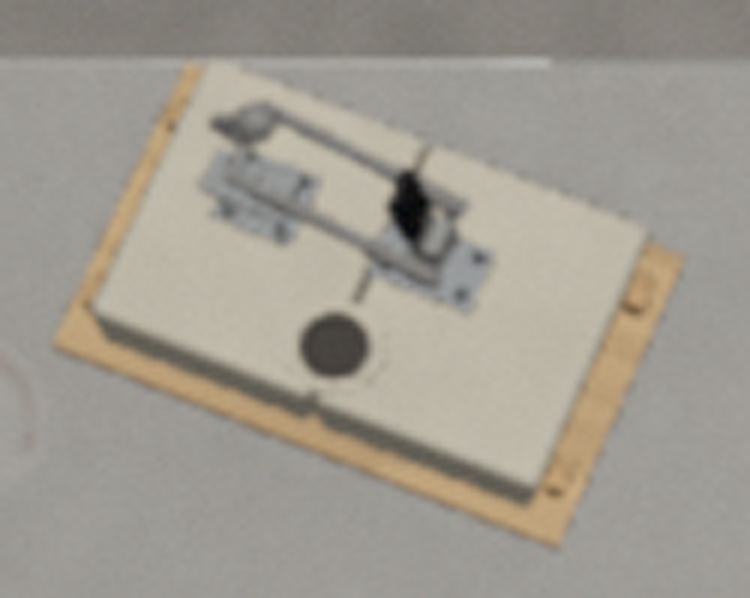

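View pics/sz.png

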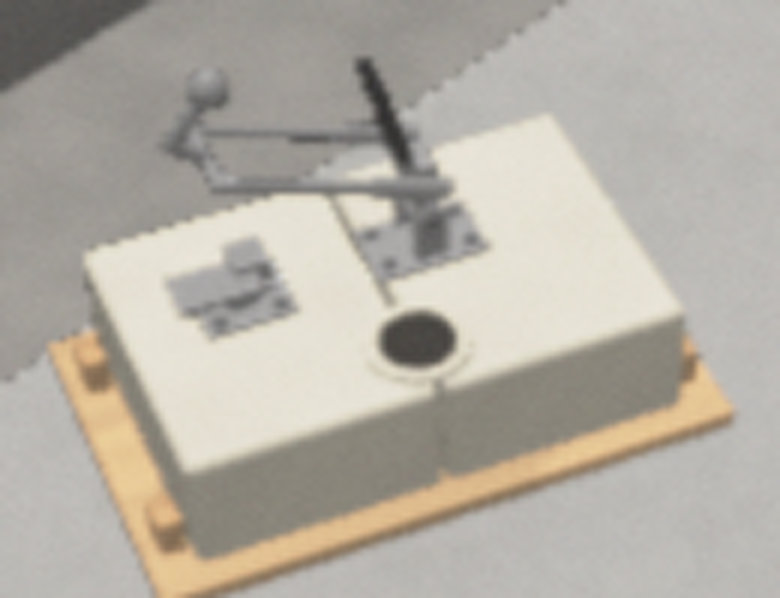

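```bash
cat >> h.py <<'E'
M0=np.array([0.5448,0.0475]); YAW=np.deg2rad(67.05)
ex=np.array([np.cos(YAW),np.sin(YAW),0]); ey=np.array([-ex[1],ex[0],0])
def lat(p):  # world -> (along x rel pivot, y rel latch line, z rel pivot), mm
    d=np.asarray(p,float)-np.r_[M0,0]; return np.array([d@ex*1e3+22, d@ey*1e3+12, d[2]*1e3-92])
def wor(x,y,z): return np.r_[M0,0]+ex*(x-22)/1e3+ey*(y-12)/1e3+np.array([0,0,(z+92)/1e3])
def tri(cs):
    A=np.zeros((3,3));b=np.zeros(3)
    for c,u,v in cs:
        o,d=ray(c,u,v); d=d/np.linalg.norm(d); Q=np.eye(3)-np.outer(d,d); A+=Q;b+=Q@o
    p=np.linalg.solve(A,b); return p,[np.round(proj(c,p)-[u,v],1) for c,u,v in cs]
E
python3 - <<'E'
from h import *
t=load('top0'); s=load('scene0')
p,e=tri([(t,291.3,181),(s,264.7,215.3)]); print('ball',p,e,lat(p))
p,e=tri([(t,250+408/6,160+180/5.7),(s,230+364/6,200+62/5.7)]); print('tip',p,e,lat(p))
# depth on keeper
for nm,c in(('top',t),('scene',s)):
    P=cloud(c); L=np.stack([ (P[...,:2]-M0)@ex[:2]*1e3+22-70,(P[...,:2]-M0)@ey[:2]*1e3+12,P[...,2]*1e3-70],-1)
    m=(abs(L[...,0]-10)<30)&(abs(L[...,1])<20)&(L[...,2]>8)&(L[...,2]<50)
    for q in sorted(L[m].tolist()): print(nm,np.round(q,1))
E
```

```text
ball [0.57480893 0.0938748  0.18700881] [array([0.2, 0.3]), array([-0.3, -0.1])] [76.40533536  2.44923349 95.00881427]
tip [0.55680026 0.03462394 0.16991426] [array([-0.4, -0.5]), array([0.7, 0.1])] [14.82237217 -4.07111538 77.91426018]
top [-8.4 -1.9 21.9]
top [-7.7 -3.7 24.1]
top [-7.6 -9.7 12.8]
top [-7.4  8.6  9. ]
top [-7.4 -4.7 29.3]
top [-7.2  7.8 15.9]
top [-6.5 -0.4 24.1]
top [-6.  -7.7 26.5]
top [-5.5 -2.7 24.3]
top [-5.   2.  30.2]
top [-4.9  8.2 23.3]
top [-4.8 -4.4 26.9]
top [-4.3  7.6 10.6]
top [-4.1 -6.2 28.9]
top [-3.5 -1.2 26.5]
top [-2.6  9.6 14.9]
top [-2.3 -4.  24.5]
top [-1.8  7.1 24.2]
top [-1.6  7.2 14.7]
top [-1.5 -5.9 26.2]
top [-1.1 -0.6 25.1]
top [-0.4 -2.4 26.9]
top [ 0.5  1.5 29.6]
top [ 0.8 -5.6 32.9]
top [ 0.9 -5.3 24.6]
top [ 1.   7.6 12.3]
top [ 1.2  6.7 18.6]
top [ 2.  -1.7 26. ]
top [ 2.7  9.5 16.6]
top [ 3.   8.  29.8]
top [ 3.1 -4.3 24.9]
top [ 3.7  7.2 16.4]
top [ 4.1 -6.5 25.2]
top [ 4.4 -1.2 24.4]
top [ 5.1 -2.8 26.9]
top [ 5.4  9.6 12.8]
top [ 6.2  0.5 27.5]
top [ 6.4 -5.7 24.6]
top [ 6.5  7.1 12.1]
top [ 6.6  6.4 19. ]
top [ 8.8  8.  11.7]
to
[... 3774 characters left out ...]
4 10.3]
scene [22.7 -2.3 15.8]
scene [22.9  4.5 12.7]
scene [23.3 -7.9 13.8]
scene [23.9  7.1 12.5]
scene [24.1 -6.1 12.6]
scene [24.1  1.2 13.3]
scene [24.7  9.2 11.7]
scene [24.8  2.6 11.6]
scene [24.8 -4.4 11.2]
scene [25.6 -7.9 14.8]
scene [26.1 -7.1 12.5]
scene [26.2  0.7 13.7]
scene [26.3  7.9 14.5]
scene [27.  -4.7 12. ]
scene [27.   9.9 13.5]
scene [27.1  3.1 13.2]
scene [ 27.2 -10.7  12.7]
scene [28.   5.5 12.8]
scene [28.2 -7.7 12.9]
scene [28.5  0.8 14.9]
scene [29.1  8.9 13.5]
scene [29.1 -4.9 12.7]
scene [29.2  2.5 13.5]
scene [29.4  1.7  9.5]
scene [29.6  9.7 11.1]
scene [30.5 -0.2 14.8]
scene [30.6 -7.1 14.5]
scene [30.7 -8.2 10.1]
scene [31.   0.7 12.6]
scene [31.1  8.  13.4]
```

View pics/wrist0.png

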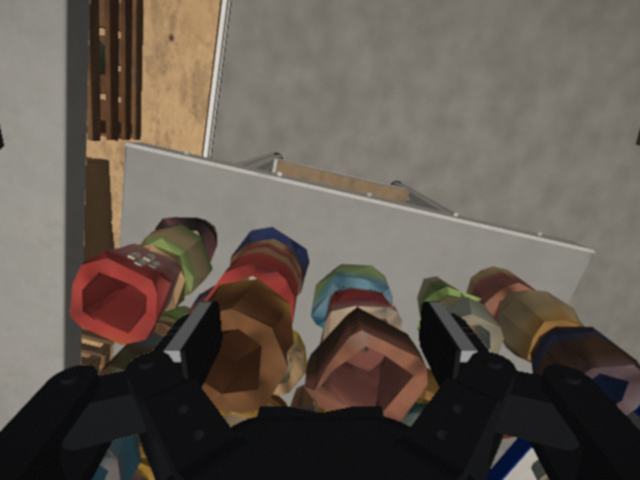

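>>> {"op": "drive_tool", "data": {
  "motion": [
    [0, 0, 0, 0, 0, 4, 8.54],
    [0, 0, 0, 0, 0, 4, 8.54],
    [0, 0, 0, 2.4, 3.9, 2, 8.54],
    [0, 0, 0, 2.4, 3.9, 0, 8.54],
    [0, 0, 0, 2.4, 3.9, 0, 8.54]
  ]
}}

```text
time_s: 0.65
position: [0.2118, -0.4913, 0.5056]
ee_rot: [0.782, -0.624, 0.001, 0.0]
contact_force: [0.8, -0.1, 0.9]
width: 1.001
```

>>> {"op": "drive_tool", "data": {
  "motion": [
    [0, 0, 0, 2.4, 3.9, 0, 8.54],
    [0, 0, 0, 2.4, 3.9, 0, 8.54],
    [0, 0, 0, 2.4, 3.9, 0, 8.54],
    [0, 0, 6, 2.4, 3.9, 0, 8.54],
    [0, 0, 6, 2.4, 3.9, 0, 8.54]
  ]
}}

```text
time_s: 1.15
position: [0.3317, -0.2954, 0.5045]
ee_rot: [0.844, -0.537, -0.0, -0.0]
contact_force: [0.4, -0.5, 0.0]
width: 1.001
```

>>> {"op": "drive_tool", "data": {
  "motion": [
    [0, 0, 6, 2.4, 3.9, 0, 8.54],
    [0, 0, 6, 2.4, 3.9, 0, 8.54],
    [0, 0, 6, 2.4, 3.9, 0, 8.54],
    [0, 0, 6, 2.4, 3.9, 0, 8.54],
    [0, 0, 6, 2.4, 3.9, 0, 8.54]
  ]
}}

```text
time_s: 1.65
position: [0.4517, -0.1004, 0.5046]
ee_rot: [0.954, -0.3, 0.0, 0.0]
contact_force: [0.1, -0.7, 0.1]
width: 1.001
```

>>> {"op": "drive_tool", "data": {
  "motion": [
    [0, 0, 6, 2.4, 3.9, 0, 8.54],
    [0, 0, 6, 2.4, 3.9, 0, 8.54],
    [0, 0, 0, 2.4, 3.9, -3, 8.54],
    [0, 0, 0, 2.4, 3.7, -3, 8.54],
    [0, 0, 0, 0, 0, -3, 8.54]
  ]
}}

```text
time_s: 2.15
position: [0.5457, 0.0495, 0.4182]
ee_rot: [0.98, -0.198, 0.001, -0.001]
contact_force: [0.1, -1.5, -0.2]
width: 0.997
```

```bash
python3 - <<'E'
from h import *
o=ctrl.get_obs(); print({k:np.round(v,3).tolist() for k,v in o.items() if k!='joint_efforts'})
c=cam('wrist','w1'); print(c['xyz'])
cam('top','top1')
from scipy.spatial.transform import Rotation as Ro
T=Ro.from_quat(o['ee_rot']).as_matrix(); print(np.degrees(np.arctan2(T[1,0],T[0,0])), lat(o['position']), T[:,2])
for p in ([76.4,0,95],[15,0,78]): print(proj(c,wor(*p)))
E
```

```text
{'time_s': 2.15, 'qpos': [-0.028, 0.132, -0.176, 1.26, 0.001, 1.941], 'joint_velocities': [-0.051, 0.114, -0.526, -0.583, -0.043, -0.036], 'position': [0.546, 0.05, 0.418], 'ee_rot': [0.98, -0.198, 0.001, -0.001], 'contact_force': [0.051, -1.481, -0.208], 'ft_torque': [0.007, 0.025, 0.036], 'width': 0.997}
[0.57580057 0.11862658 0.3883746 ]
-22.82819716622242 [ 24.23702795  11.91918779 326.22101109] [ 0.00251324  0.00135918 -0.99999592]
[338.37089257 179.24461335]
[335.54832344 266.54656902]
```

View pics/w1.png

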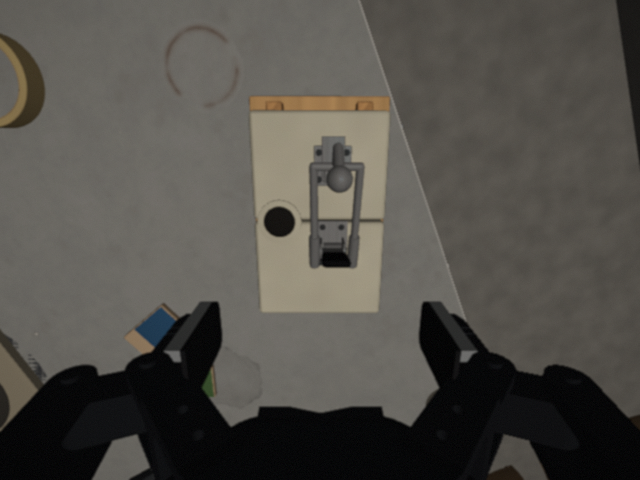

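```bash
python3 - <<'E'
from h import *
w=load('w1');s=load('scene0');t=load('top0')
a=cv2.resize(w['pixels'][125:285,280:400,::-1],None,fx=5,fy=3.75,interpolation=cv2.INTER_CUBIC); cv2.imwrite('pics/w1z.png',a)
g=w['pixels'][125:285,280:400].astype(int)
for b in ([(w,339.5,179.5),(s,264.7,215.3)],[(w,339.5,179.5),(s,264.7,215.3),(t,291.3,181)]):
    p,e=tri(b); print(p,e,lat(p))
# tip
p,e=tri([(w,335,256),(s,230+364/6,200+62/5.7)]); print('tip',lat(p),e)
# sphere fit from wrist depth
P=cloud(w); v,u=np.mgrid[0:480,0:640]
m=((u-339.5)**2+(v-179)**2<9**2)&(w['range_z']>0); Q=P[m]; z=Q[:,2]; k=z>z.max()-0.012
print(lat(Q[k].mean(0)), z.max())
tgt=wor(76.4,0,95); print('target',tgt)
E
```

```text
[0.57740294 0.09164228 0.18340697] [array([-0.1,  0.8]), array([-0.2,  0.1])] [75.36100825 -0.80997515 91.40696639]
[0.57654817 0.09293709 0.18487035] [array([-2.1, -0.4]), array([-0.5,  0.1]), array([ 0.6, -0.2])] [76.22003225  0.48202018 92.87034906]
tip [20.89427879  0.63452882 82.4274413 ] [array([0. , 4.7]), array([-1.3,  0.8])]
[ 77.18515648  -0.31675072 100.55976138] 0.19477161896532078
target [0.57706221 0.09291486 0.187     ]
```

View pics/w1z.png

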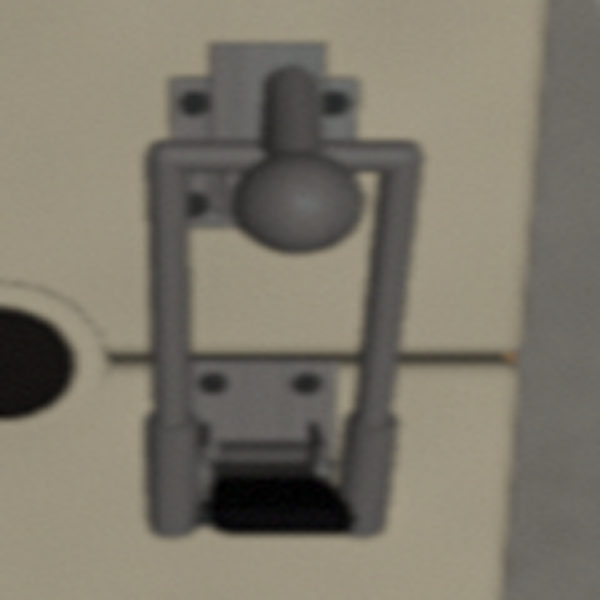

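>>> {"op": "drive_tool", "data": {
  "motion": [
    [0, 0, -0.2, 1.5, 2, 0, 8.54],
    [0, 0, 0, 1.45, 2.05, 0, 8.54],
    [0, 0, 0, 0, 0, -3, 6],
    [0, 0, 0, 0, 0, -3, 5],
    [0, 0, 0, 0, 0, -1.2, 4]
  ]
}}

```text
time_s: 2.75
position: [0.5723, 0.0859, 0.3458]
ee_rot: [0.979, -0.203, -0.002, 0.0]
contact_force: [-0.2, -0.3, -0.5]
width: 0.517
```

>>> {"op": "drive_tool", "data": {
  "motion": [
    [0, 0, 0, 0, 0, 0, 4],
    [0, 0, 0, 0, 0, 0, 4]
  ]
}}

```text
time_s: 2.95
position: [0.5737, 0.0861, 0.3487]
ee_rot: [0.979, -0.203, 0.001, -0.0]
contact_force: [1.0, -0.3, -0.3]
width: 0.473
```

```bash
python3 - <<'E'
from h import *
o=ctrl.get_obs(); print({k:np.round(v,4).tolist() for k,v in o.items() if k not in('joint_efforts','qpos','joint_velocities')})
print(lat(o['position']-np.array([0,0,.1547])))
c=cam('wrist','w2'); cam('scene','s2')
s=load('s2'); a=cv2.resize(s['pixels'][170:305,230:360,::-1],None,fx=6,fy=4.4,interpolation=cv2.INTER_CUBIC); cv2.imwrite('pics/s2z.png',a)
E
```

```text
{'time_s': 2.95, 'position': [0.5737, 0.0861, 0.3487], 'ee_rot': [0.9793, -0.2025, 0.0009, -0.0002], 'contact_force': [1.0058, -0.2583, -0.2884], 'ft_torque': [-0.0322, -0.0246, 0.0235], 'width': 0.473}
[ 68.75139808   0.46251624 102.02140521]
```

View pics/w2.png

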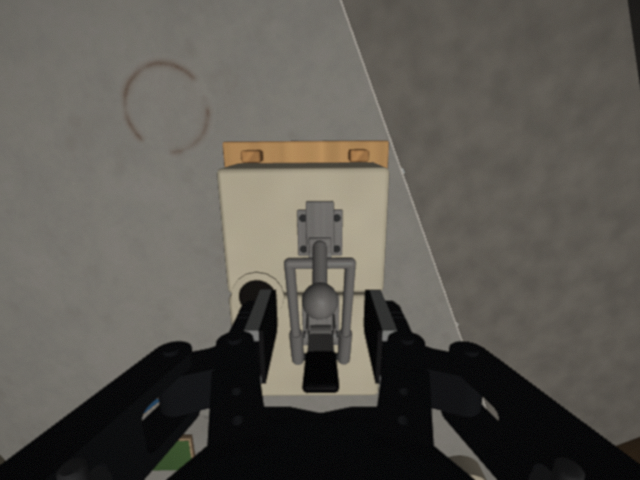

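View pics/s2z.png

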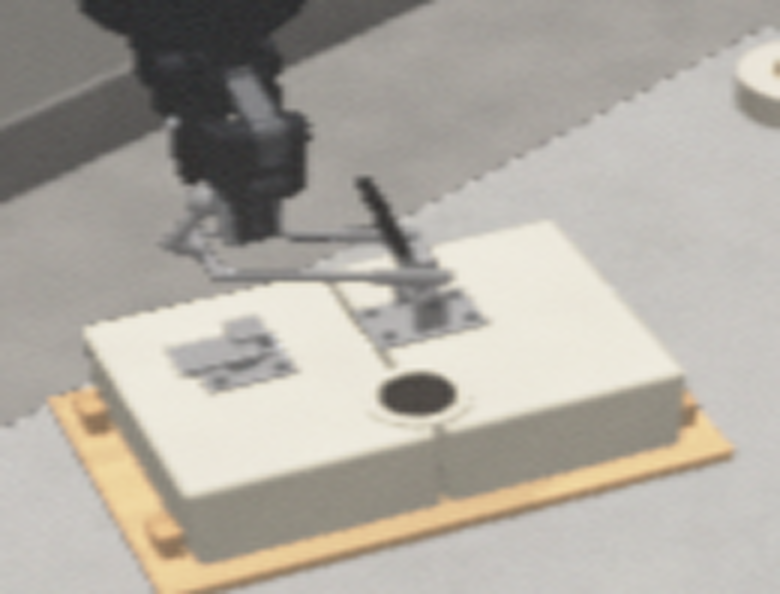

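```bash
python3 - <<'E'
from h import *
w=load('w2');s=load('scene0')
for z in(90,93,95): print(proj(w,wor(76,0,z)))
a=cv2.resize(w['pixels'][240:400,250:390,::-1],None,fx=5,fy=3.75,interpolation=cv2.INTER_CUBIC); cv2.imwrite('pics/w2z.png',a)
print(tri([(w,320,301),(s,264.7,215.3)]), lat(tri([(w,320,301),(s,264.7,215.3)])[0]))
o=ctrl.get_obs(); print((wor(76,0,96)+[0,0,.1547]-o['position'])*100)
E
```

```text
[318.59289711 297.76641751]
[318.57691134 300.87779275]
[318.56590511 303.01997729]
(array([0.57711393, 0.09139431, 0.18347227]), [array([0.1, 0.3]), array([-0.,  0.])]) [75.01997042 -0.64053546 91.47226892]
[ 0.28878357  0.63250947 -0.66868256]
```

View pics/w2z.png

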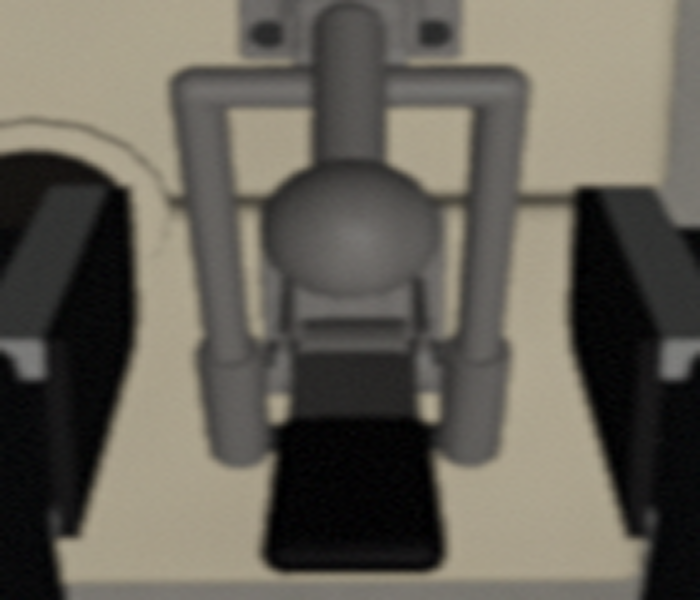

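>>> {"op": "drive_tool", "data": {
  "motion": [
    [0, 0, 0, 0.2, 0.6, -0.3, 4],
    [0, 0, 0, 0, 0, -0.3, 4],
    [0, 0, 0, 0, 0, 0, 4]
  ]
}}

```text
time_s: 3.35
position: [0.5752, 0.0928, 0.341]
ee_rot: [0.979, -0.202, -0.0, 0.0]
contact_force: [0.1, -0.4, -0.7]
width: 0.47
```

```bash
python3 - <<'E'
from h import *
o=ctrl.get_obs(); print(lat(o['position']-np.array([0,0,.1547])),o['contact_force'],o['joint_velocities'])
E
```

```text
[75.54777952  1.70846985 94.32625139] [ 0.08554507 -0.37930003 -0.71035592] [-2.48466202e-03  9.86701383e-06 -1.40234756e-03  4.81276292e-03
 -1.44829447e-03 -1.73858329e-03]
```

>>> {"op": "drive_tool", "data": {
  "motion": [
    [0, 0, 0, 0.14, -0.05, 0.1, 3],
    [0, 0, 0, 0, 0, 0, 2],
    [0, 0, 0, 0, 0, 0, 1.2],
    [0, 0, 0, 0, 0, 0, 1.2],
    [0, 0, 0, 0, 0, 0, 1.2]
  ]
}}

```text
time_s: 3.85
position: [0.5766, 0.0922, 0.3424]
ee_rot: [0.979, -0.202, 0.0, -0.0]
contact_force: [-0.2, 0.8, 0.1]
width: 0.154
```

```bash
python3 - <<'E'
from h import *
o=ctrl.get_obs(); print(lat(o['position']-np.array([0,0,.1547])),o['contact_force'],o['width'])
cam('wrist','w3')
E
```

```text
[7.55356931e+01 8.31682747e-02 9.56567854e+01] [-0.16521927  0.78500307  0.14512668] 0.1535564621965605
```

View pics/w3.png

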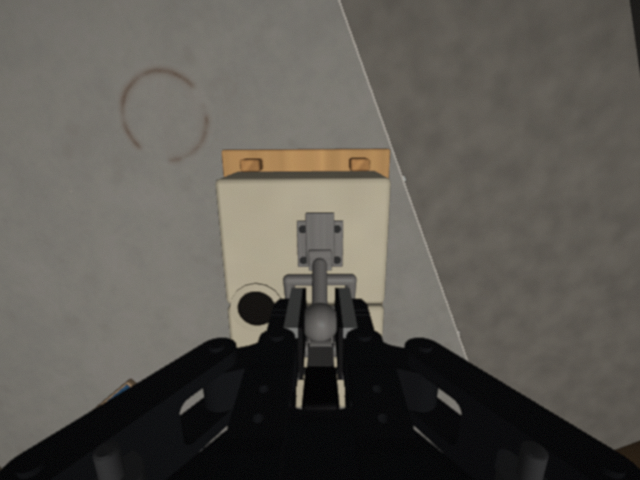

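>>> {"op": "drive_tool", "data": {
  "motion": [
    [0, 0, 0, 0, 0, 0, 0.5],
    [0, 0, 0, 0, 0, 0, 0.5],
    [0, 0, 0, 0, 0, 0, 0.5]
  ]
}}

```text
time_s: 4.2
position: [0.5767, 0.0922, 0.3423]
ee_rot: [0.979, -0.202, 0.0, -0.0]
contact_force: [-0.5, 2.5, 1.4]
width: 0.139
```

```bash
python3 - <<'E'
from h import *
o=ctrl.get_obs(); print(lat(o['position']-np.array([0,0,.1547])),o['contact_force'],o['width'])
w=cam('wrist','w4'); s=cam('scene','s4')
a=cv2.resize(w['pixels'][240:420,240:400,::-1],None,fx=5,fy=3.33,interpolation=cv2.INTER_CUBIC); cv2.imwrite('pics/w4z.png',a)
a=cv2.resize(s['pixels'][170:305,230:360,::-1],None,fx=6,fy=4.4,interpolation=cv2.INTER_CUBIC); cv2.imwrite('pics/s4z.png',a)
E
```

```text
[7.55554521e+01 4.37809041e-02 9.56455882e+01] [-0.52780528  2.53264785  1.44181802] 0.13866453465198694
```

View pics/w4z.png

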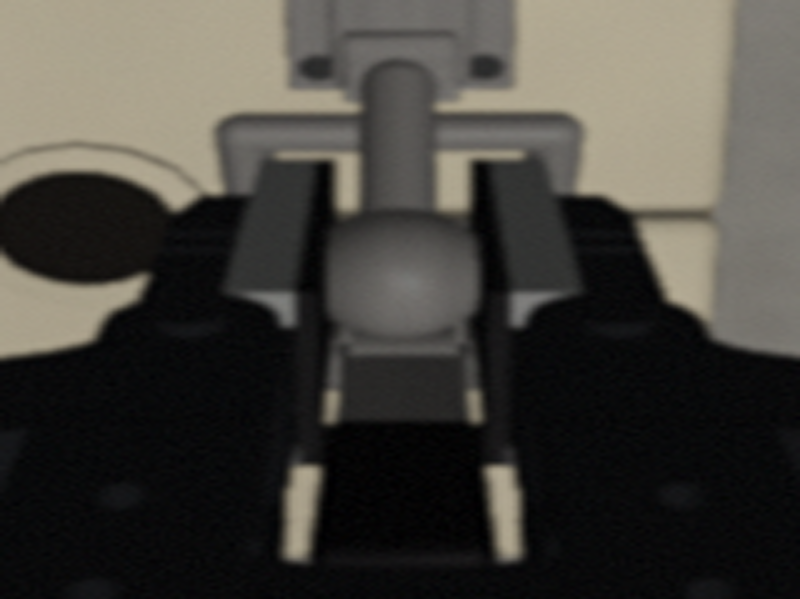

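View pics/s4z.png

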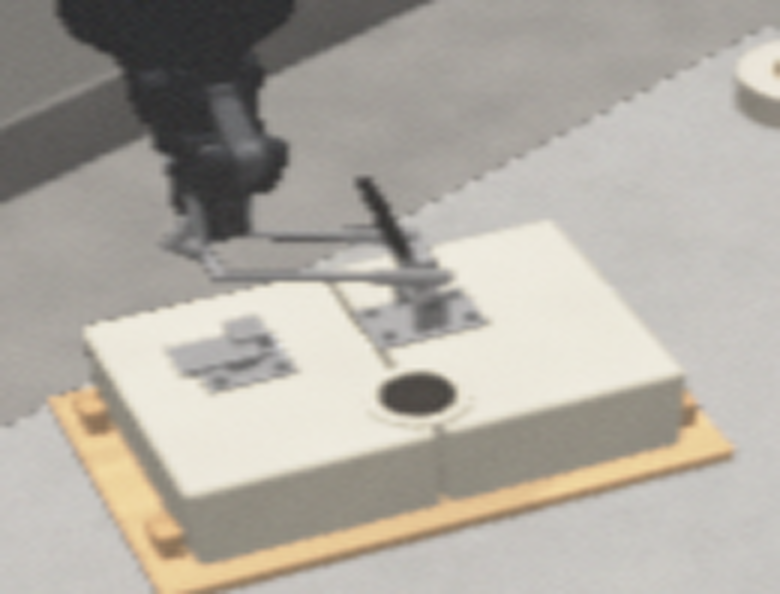

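```bash
cat >> h.py <<'E'
def fk(q,e):
    pin=24*np.array([-np.sin(q+.314),np.cos(q+.314)])
    d=np.array([np.cos(e),np.sin(e)]);n=np.array([-d[1],d[0]])
    return pin, pin+89.5*d, pin+98.5*d+33*n
def ik_end(pt,along,up,hint=0):
    # lever angle from end point (bar or ball), lever branch with pin up/back
    L=np.hypot(along,up); r=np.hypot(*pt); c=(r*r+576-L*L)/(48*r); g=np.arccos(c)
    th=np.arctan2(pt[1],pt[0])+g  # pin elevation
    q=th-np.pi/2-.314
    pin=24*np.array([np.cos(th),np.sin(th)]); v=pt-pin
    e=np.arctan2(v[1],v[0])-np.arctan2(up,along); return q,e
def grip(o=None):
    o=o or ctrl.get_obs(); return lat(o['position']-np.array([0,0,.1547]))
E
python3 - <<'E'
from h import *
for p in ([75.5,93],[76,93],[76.4,95],[75,91.5]):
    q,e=ik_end(np.array(p),98.5,33); print(p,q,e,fk(q,e)[1])
for b in ([88,12],[86,6],[86,2],[86,-5.7],[86,-3],[82,-5.2],[78,-5.2],[74,-5.2],[72,-5.2],[70,-5.2],[69,-5.2]):
    q,e=ik_end(np.array(b,float),89.5,0); B=fk(q,e)[2]; print(b,np.round([q,e],3),np.round(B,1))
E
```

```text
[75.5, 93] -0.22744374689963393 0.40433748466963826 [80.20825275 59.12032533]
[76, 93] -0.24699971502831158 0.4038735198418426 [80.69253327 59.11814451]
[76.4, 95] -0.33800530433778725 0.42933075268194687 [81.95345792 61.24856884]
[75, 91.5] -0.1586273746878341 0.3876924934876985 [79.14369969 57.54665329]
[88, 12] [-0.285 -0.134] [101.3  43.5]
[86, 6] [-0.244 -0.202] [101.4  36.5]
[86, 2] [-0.282 -0.248] [102.8  31.8]
[86, -5.7] [-0.379 -0.338] [105.4  22.5]
[86, -3] [-0.342 -0.306] [104.5  25.7]
[82, -5.2] [-0.203 -0.331] [101.2  23.1]
[78, -5.2] [-0.02 -0.32] [96.9 23.3]
[74, -5.2] [ 0.189 -0.297] [92.3 23.7]
[72, -5.2] [ 0.311 -0.279] [89.7 24. ]
[70, -5.2] [ 0.451 -0.254] [87.  24.5]
[69, -5.2] [ 0.533 -0.238] [85.5 24.7]
```

```bash
python3 - <<'E'
from h import *
W=[fk(-.23-.05*k/6,.404-.538*k/6)[2] for k in range(7)]
b=np.array(W); 
for i in range(1,7):
    d=b[i]-b[i-1]; print(np.round(b[i],1), np.round(np.r_[ex[:2]*d[0],d[1]]/10,2), fk(-.23-.05*i/6,.404-.538*i/6)[1])
E
```

```text
[81.7 85.8] [ 0.24  0.56 -0.72] [83.30047512 51.60316461]
[87.1 78.1] [ 0.21  0.5  -0.77] [85.63594456 43.88455216]
[91.7 69.9] [ 0.18  0.43 -0.81] [87.27049052 36.00407295]
[95.7 61.4] [ 0.15  0.36 -0.85] [88.19256973 28.02514502]
[98.9 52.6] [ 0.12  0.29 -0.88] [88.3963642  20.01196418]
[101.2  43.5] [ 0.09  0.22 -0.9 ] [87.88182784 12.02898818]
```

>>> {"op": "drive_tool", "data": {
  "motion": [
    [0, 0, 0, 0.12, 0.28, -0.36, 0.5],
    [0, 0, 0, 0.12, 0.28, -0.36, 0.5],
    [0, 0, 0, 0.21, 0.5, -0.77, 0.5],
    [0, 0, 0, 0.18, 0.43, -0.81, 0.5],
    [0, 0, 0, 0, 0, 0, 0.5]
  ]
}}

```text
time_s: 4.8
position: [0.5826, 0.1076, 0.3174]
ee_rot: [0.979, -0.202, -0.001, -0.0]
contact_force: [-1.7, 1.5, 3.2]
width: 0.145
```

```bash
python3 - <<'E'
from h import *
o=ctrl.get_obs(); print(grip(),o['contact_force'],o['width'])
w=cam('wrist','w5'); s=cam('scene','s5')
a=cv2.resize(s['pixels'][170:305,230:360,::-1],None,fx=6,fy=4.4,interpolation=cv2.INTER_CUBIC); cv2.imwrite('pics/s5z.png',a)
E
```

```text
[92.11690562  0.6316366  70.70782739] [-1.68908778  1.53255877  3.21320096] 0.1450812641042529
```

View pics/s5z.png

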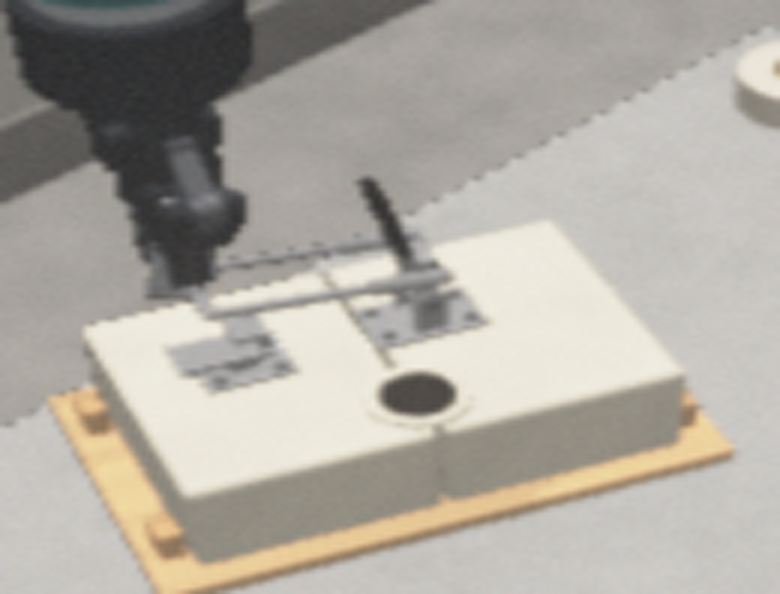

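View pics/w5.png

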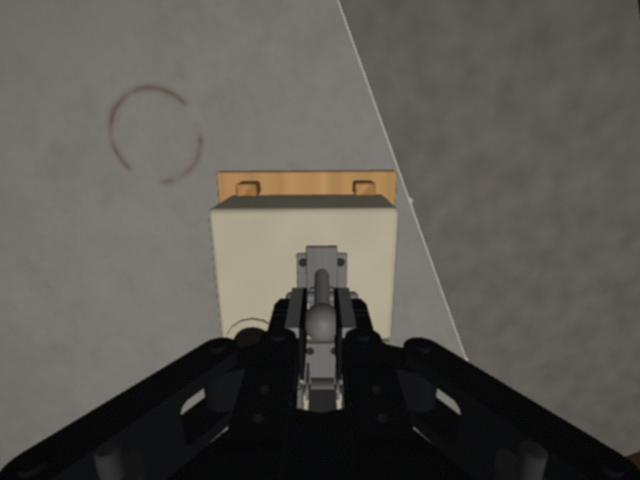

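>>> {"op": "drive_tool", "data": {
  "motion": [
    [0, 0, 0, 0.14, 0.33, -0.66, 0.5],
    [0, 0, 0, 0.12, 0.29, -0.88, 0.5],
    [0, 0, 0, 0.05, 0.11, -0.45, 0.5],
    [0, 0, 0, 0.05, 0.11, -0.45, 0.5],
    [0, 0, 0, 0, 0, 0, 0.5]
  ]
}}

```text
time_s: 5.4
position: [0.586, 0.1156, 0.2936]
ee_rot: [0.979, -0.202, -0.001, 0.0]
contact_force: [-2.4, 2.8, 1.9]
width: 0.141
```

```bash
python3 - <<'E'
from h import *
o=ctrl.get_obs(); print(grip(),o['contact_force'],o['width'])
w=cam('wrist','w6'); s=cam('scene','s6')
a=cv2.resize(s['pixels'][170:305,230:360,::-1],None,fx=6,fy=4.4,interpolation=cv2.INTER_CUBIC); cv2.imwrite('pics/s6z.png',a)
a=cv2.resize(w['pixels'][200:400,240:400,::-1],None,fx=5,fy=3,interpolation=cv2.INTER_CUBIC); cv2.imwrite('pics/w6z.png',a)
g=grip(o); q,e=ik_end(np.array([g[0],g[2]-2.7]),98.5,33); print(q,e,fk(q,e))
E
```

```text
[100.7779722    0.56513867  46.93814442] [-2.3919985   2.81035567  1.87872494] 0.14066156688182854
-0.2678413111578703 -0.126947216863058 (array([-1.10741519, 23.97443704]), array([87.67237989, 12.64315352]), array([100.7779722 ,  44.23814442]))
```

View pics/s6z.png

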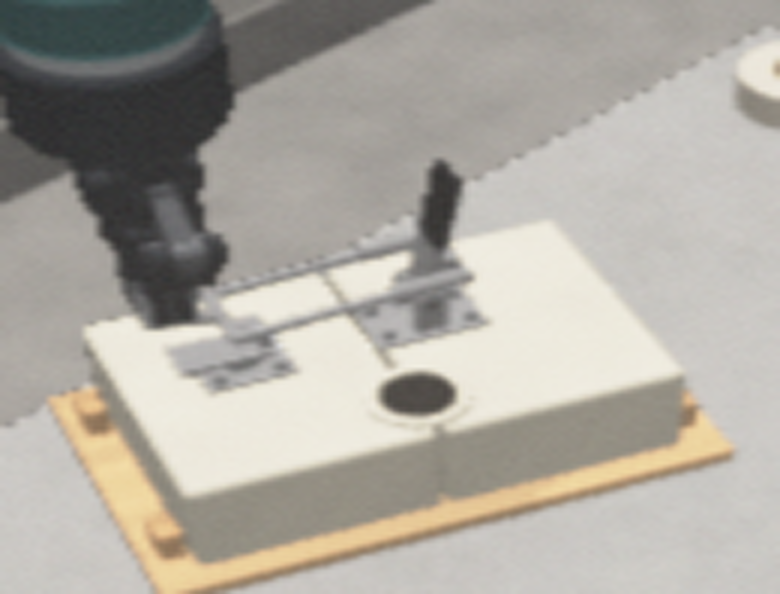

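View pics/w6z.png

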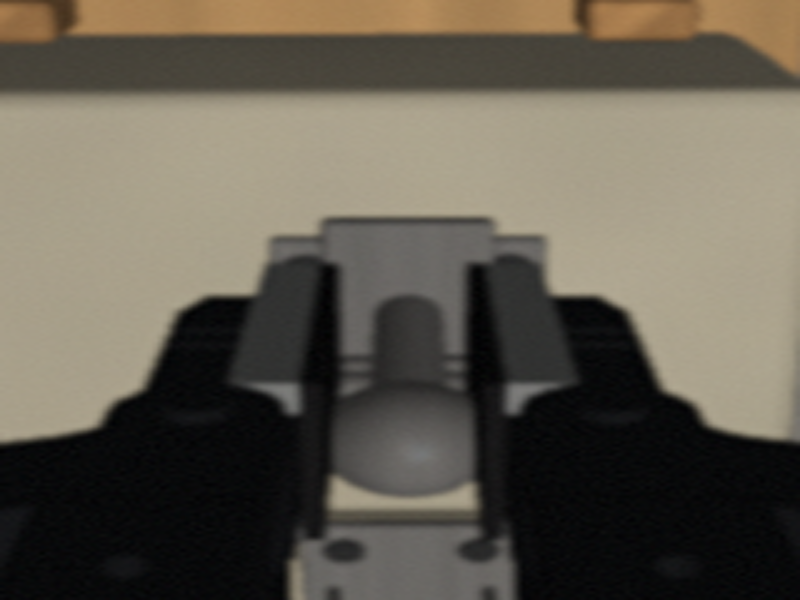

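```bash
cat >> h.py <<'E'
def ballfit(w,u0,v0,r=15):
    from scipy.optimize import least_squares
    P=cloud(w); v,u=np.mgrid[0:480,0:640]; m=((u-u0)**2+(v-v0)**2<r*r)&(w['range_z']>0)
    Q=np.array([lat(p) for p in P[m]]); 
    c0=np.median(Q,0)-[0,0,6]
    f=least_squares(lambda c:np.linalg.norm(Q-c,axis=1)-8,c0,loss='soft_l1')
    return f.x,np.median(abs(f.fun)),len(Q),np.median(Q,0)
E
python3 - <<'E'
from h import *
for t,u,v in(('w2',320,301),('w3',320.5,322),('w4',321,322),('w5',321,321),('w6',321.6,346)):
    w=load(t); z=ballfit(w,u,v,11); print(t,np.round(z[0],1),np.round(z[1],2),z[2],np.round(z[3],1), w['range_z'][int(v),int(u)])
w=load('w6');s=load('s6');s5=load('s5');w5=load('w5')
for nm,S,zx,zy in(('s6',s,443,165),('s5',s5,366,185)):
    # intersect ray with y=0 plane of latch
    for lab,a,b in((nm+'tip',zx,zy),):
        o,d=ray(S,230+a/6,170+b/4.4); yo=lat(o)[1]; yd=(d@ey)*1e3; p=o+d*(-yo/yd); print(lab,lat(p))
E
```

```text
w2 [76.7 -0.6 93.5] 0.41 372 [ 79.7  -0.6 100.3] 0.13855307
w3 [76.7 -0.6 93.3] 0.39 377 [ 80.1  -1.1 100. ] 0.13488914
w4 [76.8 -0.7 93.3] 0.39 372 [80.4 -1.1 99.9] 0.13508764
w5 [93.  -0.5 68.3] 0.4 371 [96.9 -0.2 74.7] 0.13560735
w6 [91.2 -0.6 46.5] 0.38 372 [95.3 -0.7 52.8] 0.1366512
s6tip [-1.25571227e+01 -4.08562073e-14  8.12467393e+01]
s5tip [ 1.71395676e+01 -1.04805054e-13  7.92676021e+01]
```

>>> {"op": "drive_tool", "data": {
  "motion": [
    [0, 0, 0, 0, 0, 0, 2.6],
    [0, 0, 0, 0, 0, 0, 3],
    [0, 0, 0, -0.15, -0.45, 0.1, 3],
    [0, 0, 0, -0.15, -0.48, 0.1, 3],
    [0, 0, 0, 0, 0, 0, 3]
  ]
}}

```text
time_s: 6.0
position: [0.5835, 0.1052, 0.2971]
ee_rot: [0.979, -0.202, 0.0, 0.0]
contact_force: [0.5, -0.3, -0.2]
width: 0.35
```

```bash
python3 - <<'E'
from h import *
o=ctrl.get_obs(); print(grip(),o['contact_force'],o['width'],o['ee_rot'])
w=cam('wrist','w7'); 
b=proj(w,wor(91.2,-.6,46.5)); print(b); z=ballfit(w,*b,11); print(np.round(z[0],1),z[1])
a=cv2.resize(w['pixels'][200:400,240:400,::-1],None,fx=5,fy=3,interpolation=cv2.INTER_CUBIC); cv2.imwrite('pics/w7z.png',a)
E
```

```text
[90.21045279 -1.11895369 50.35183879] [ 0.51299157 -0.25442582 -0.16073742] 0.3495442212793979 [ 9.79282475e-01 -2.02498662e-01  2.48944552e-04  2.54398294e-04]
[316.77148059 319.41429466]
[90.4 -0.6 47.6] 0.3792489599236717
```

View pics/w7z.png

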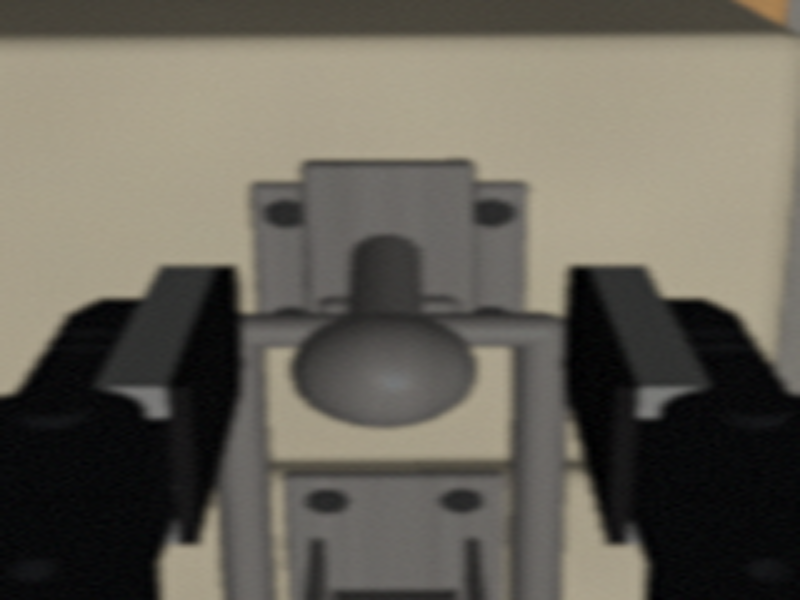

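>>> {"op": "drive_tool", "data": {
  "motion": [
    [0, 0, 0, -0.1, 0.05, -0.12, 3],
    [0, 0, 0, 0, 0, 0, 2],
    [0, 0, 0, 0, 0, 0, 1.2],
    [0, 0, 0, 0, 0, 0, 0.5],
    [0, 0, 0, 0, 0, 0, 0.5]
  ]
}}

```text
time_s: 6.55
position: [0.5825, 0.1066, 0.2955]
ee_rot: [0.979, -0.202, -0.0, 0.0]
contact_force: [0.2, 0.1, -0.1]
width: 0.146
```

>>> {"op": "drive_tool", "data": {
  "motion": [
    [0, 0, 0, 0, 0, 0, 0.5],
    [0, 0, 0, 0, 0, 0, 0.5]
  ]
}}

```text
time_s: 6.75
position: [0.5825, 0.1066, 0.2955]
ee_rot: [0.979, -0.202, -0.0, 0.0]
contact_force: [-0.4, -0.5, -0.4]
width: 0.144
```

```bash
cat >> h.py <<'E'
def look(tag):
    o=ctrl.get_obs(); g=grip(o); f=o['contact_force']; w=cam('wrist',tag)
    a=cv2.resize(w['pixels'][200:400,240:400,::-1],None,fx=5,fy=3,interpolation=cv2.INTER_CUBIC); cv2.imwrite(f'pics/{tag}z.png',a)
    c=np.array(g)-[0,0,2]
    for _ in range(3):
        uv=proj(w,wor(*c)); c,r,_n,_m=ballfit(w,*uv,11)
    q,e=ik_end(np.array([c[0],c[2]]),98.5,33)
    print('t',o['time_s'],'grip',np.round(g,1),'ball',np.round(c,1),'res',round(r,2),'q,e',np.round([q,e],3),'bar',np.round(fk(q,e)[1],1),'F lat',np.round([f@ex,f@ey,f[2]],1),'w',round(o['width'],3))
E
python3 - <<'E'
from h import *
look('w8')
E
```

```text
t 6.75 grip [91.1  0.3 48.8] ball [90.4 -0.4 47.5] res 0.41 q,e [ 0.127 -0.073] bar [79.  15.2] F lat [-0.6  0.2 -0.4] w 0.144
```

View pics/w8z.png

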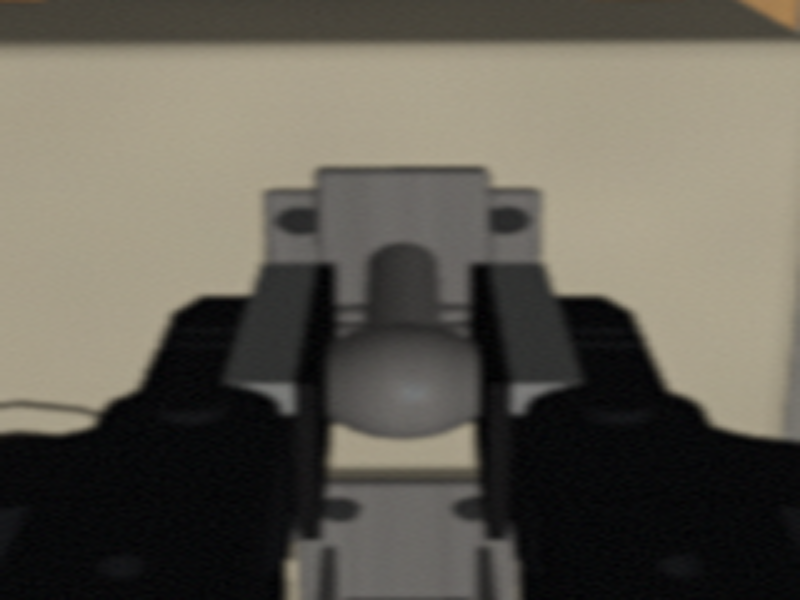

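>>> {"op": "drive_tool", "data": {
  "motion": [
    [0, 0, 0, 0.08, 0.18, 0, 0.5],
    [0, 0, 0, 0.08, 0.18, 0, 0.5],
    [0, 0, 0, 0.08, 0.18, 0, 0.5],
    [0, 0, 0, 0, 0, 0, 0.5]
  ]
}}

```text
time_s: 7.2
position: [0.5848, 0.112, 0.2953]
ee_rot: [0.979, -0.202, -0.0, 0.0]
contact_force: [-1.0, -2.6, 0.2]
width: 0.147
```

```bash
python3 - <<'E'
from h import *
look('w9')
E
```

```text
t 7.2 grip [97.   0.3 48.6] ball [96.2 -0.8 47.1] res 0.4 q,e [-0.105 -0.093] bar [84.1 15.1] F lat [-2.8 -0.1  0.2] w 0.147
```

>>> {"op": "drive_tool", "data": {
  "motion": [
    [0, 0, 0, 0.08, 0.18, -0.1, 0.5],
    [0, 0, 0, 0.08, 0.18, -0.15, 0.5],
    [0, 0, 0, 0.04, 0.09, -0.1, 0.5],
    [0, 0, 0, 0, 0, 0, 0.5]
  ]
}}

```text
time_s: 7.65
position: [0.5869, 0.1167, 0.2919]
ee_rot: [0.979, -0.202, -0.0, -0.0]
contact_force: [-1.2, -1.6, 0.2]
width: 0.138
```

```bash
python3 - <<'E'
from h import *
look('w10')
E
```

```text
t 7.65 grip [102.2   0.2  45.2] ball [101.4  -0.6  43.9] res 0.38 q,e [-0.291 -0.131] bar [88.2 12.3] F lat [-1.9  0.5  0.2] w 0.138
```

>>> {"op": "drive_tool", "data": {
  "motion": [
    [0, 0, 0, 0.01, 0.02, -0.25, 0.5],
    [0, 0, 0, 0.01, 0.02, -0.25, 0.5],
    [0, 0, 0, 0.01, 0.02, -0.25, 0.5],
    [0, 0, 0, 0, 0, 0, 0.5]
  ]
}}

```text
time_s: 8.1
position: [0.5877, 0.1177, 0.2848]
ee_rot: [0.979, -0.202, 0.0, -0.001]
contact_force: [-1.2, 2.2, 1.0]
width: 0.144
```

```bash
python3 - <<'E'
from h import *
look('w11')
E
```

```text
t 8.1 grip [ 1.034e+02 -1.000e-01  3.810e+01] ball [103.2  -0.5  36.7] res 0.4 q,e [-0.319 -0.2  ] bar [87.8  6.2] F lat [1.6 1.9 1. ] w 0.144
```

>>> {"op": "drive_tool", "data": {
  "motion": [
    [0, 0, 0, 0.01, 0.02, -0.2, 0.5],
    [0, 0, 0, 0.01, 0.02, -0.2, 0.5],
    [0, 0, 0, 0.01, 0.02, -0.2, 0.5],
    [0, 0, 0, 0, 0, 0, 0.5]
  ]
}}

```text
time_s: 8.55
position: [0.5878, 0.1178, 0.2785]
ee_rot: [0.979, -0.202, 0.0, -0.0]
contact_force: [0.6, 3.3, 2.9]
width: 0.143
```

```bash
python3 - <<'E'
from h import *
look('w12')
E
```

```text
t 8.55 grip [103.5  -0.2  31.8] ball [102.9  -0.5  30.6] res 0.43 q,e [-0.28 -0.26] bar [85.7  1. ] F lat [3.3 0.8 2.9] w 0.143
```

View pics/w12z.png

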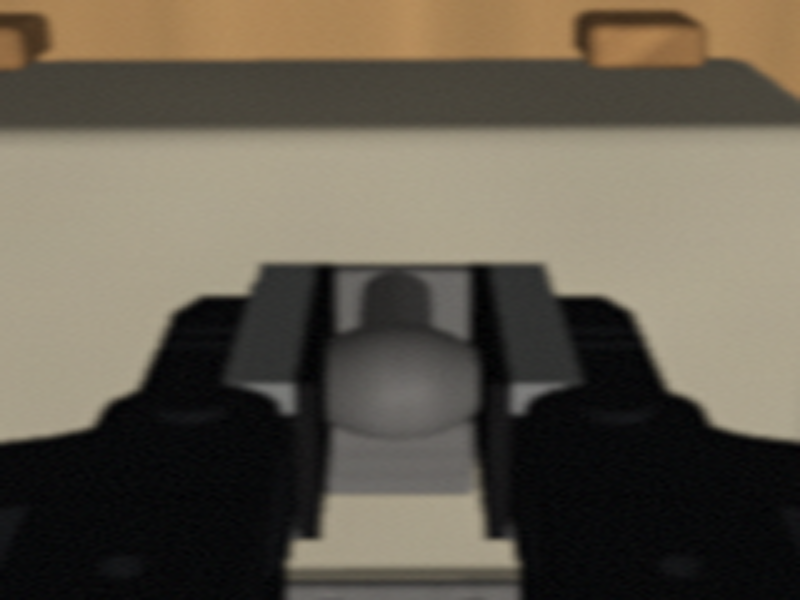

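>>> {"op": "drive_tool", "data": {
  "motion": [
    [0, 0, 0, 0.03, 0.06, -0.15, 0.5],
    [0, 0, 0, 0.03, 0.06, -0.15, 0.5],
    [0, 0, 0, 0, 0, 0, 0.5]
  ]
}}

```text
time_s: 8.9
position: [0.5879, 0.1183, 0.2752]
ee_rot: [0.979, -0.202, -0.0, 0.001]
contact_force: [-1.0, -0.9, 3.3]
width: 0.14
```

```bash
python3 - <<'E'
from h import *
look('w13')
E
```

```text
t 8.9 grip [ 1.04e+02 -1.00e-01  2.85e+01] ball [103.1  -0.4  27.2] res 0.38 q,e [-0.285 -0.292] bar [85.  -1.8] F lat [-1.2  0.5  3.3] w 0.14
```

>>> {"op": "drive_tool", "data": {
  "motion": [
    [0, 0, 0, 0.04, 0.08, -0.12, 0.5],
    [0, 0, 0, 0.04, 0.08, -0.12, 0.5],
    [0, 0, 0, 0, 0, 0, 0.5]
  ]
}}

```text
time_s: 9.25
position: [0.5886, 0.12, 0.2726]
ee_rot: [0.979, -0.202, -0.0, 0.001]
contact_force: [-1.6, -3.0, 2.7]
width: 0.144
```

```bash
python3 - <<'E'
from h import *
look('w14')
E
```

```text
t 9.25 grip [ 1.058e+02 -1.000e-01  2.590e+01] ball [104.7  -0.8  24.4] res 0.37 q,e [-0.347 -0.319] bar [85.8 -4.1] F lat [-3.3  0.3  2.7] w 0.144
```

>>> {"op": "drive_tool", "data": {
  "motion": [
    [0, 0, 0, 0.01, 0.02, -0.08, 0.5],
    [0, 0, 0, 0, 0, 0, 0.5]
  ]
}}

```text
time_s: 9.5
position: [0.5889, 0.1206, 0.2722]
ee_rot: [0.979, -0.202, -0.0, 0.0]
contact_force: [-1.8, -2.5, 1.1]
width: 0.14
```

>>> {"op": "drive_tool", "data": {
  "motion": [
    [0, 0, 0, 0.01, 0.02, -0.06, 0.5],
    [0, 0, 0, 0, 0, 0, 0.5]
  ]
}}

```text
time_s: 9.7
position: [0.5891, 0.1209, 0.2717]
ee_rot: [0.979, -0.202, -0.0, -0.0]
contact_force: [-3.0, -1.6, 2.5]
width: 0.141
```

>>> {"op": "drive_tool", "data": {
  "motion": [
    [0, 0, 0, 0.01, 0.02, -0.06, 0.5],
    [0, 0, 0, 0, 0, 0, 0.5]
  ]
}}

```text
time_s: 9.9
position: [0.5892, 0.1211, 0.2713]
ee_rot: [0.979, -0.202, -0.0, -0.0]
contact_force: [-2.2, -1.8, 2.6]
width: 0.14
```

```bash
python3 - <<'E'
from h import *
look('w15')
s=cam('scene','s15')
a=cv2.resize(s['pixels'][170:305,230:360,::-1],None,fx=6,fy=4.4,interpolation=cv2.INTER_CUBIC); cv2.imwrite('pics/s15z.png',a)
E
```

```text
t 9.9 grip [107.1  -0.2  24.6] ball [106.2  -0.6  23.1] res 0.36 q,e [-0.412 -0.331] bar [87.  -5.2] F lat [-2.6  1.4  2.6] w 0.14
```

View pics/s15z.png

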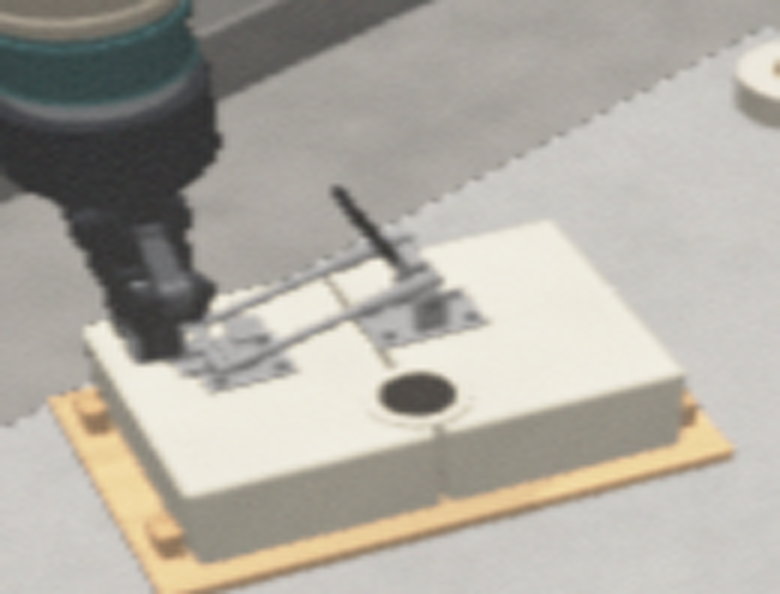

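>>> {"op": "drive_tool", "data": {
  "motion": [
    [0, 0, 0, 0, 0, -0.06, 0.5],
    [0, 0, 0, 0, 0, 0, 0.5]
  ]
}}

```text
time_s: 10.2
position: [0.5892, 0.1211, 0.2711]
ee_rot: [0.979, -0.202, 0.0, -0.0]
contact_force: [-3.3, -1.6, 5.5]
width: 0.142
```

>>> {"op": "drive_tool", "data": {
  "motion": [
    [0, 0, 0, 0, 0, -0.06, 0.5],
    [0, 0, 0, 0, 0, 0, 0.5]
  ]
}}

```text
time_s: 10.4
position: [0.5893, 0.1211, 0.271]
ee_rot: [0.979, -0.202, 0.0, -0.0]
contact_force: [-4.3, -2.5, 7.4]
width: 0.141
```

```bash
python3 - <<'E'
from h import *
look('w16')
E
```

```text
t 10.4 grip [107.1  -0.2  24.3] ball [106.3  -0.5  22.9] res 0.38 q,e [-0.414 -0.333] bar [87.  -5.3] F lat [-4.   2.9  7.4] w 0.141
```

>>> {"op": "drive_tool", "data": {
  "motion": [
    [0, 0, 0, 0, 0, 0.06, 0.5],
    [0, 0, 0, -0.08, -0.18, 0.02, 0.5],
    [0, 0, 0, -0.08, -0.18, 0.02, 0.5],
    [0, 0, 0, 0, 0, 0, 0.5]
  ]
}}

```text
time_s: 10.85
position: [0.5881, 0.118, 0.2714]
ee_rot: [0.979, -0.202, 0.001, -0.001]
contact_force: [0.4, 4.2, 3.2]
width: 0.145
```

```bash
python3 - <<'E'
from h import *
look('w17')
E
```

```text
t 10.85 grip [103.8  -0.4  24.7] ball [103.3  -0.7  23.5] res 0.39 q,e [-0.289 -0.328] bar [84.1 -4.8] F lat [4.  1.3 3.2] w 0.145
```

>>> {"op": "drive_tool", "data": {
  "motion": [
    [0, 0, 0, -0.08, -0.18, 0, 0.5],
    [0, 0, 0, -0.08, -0.18, 0, 0.5],
    [0, 0, 0, -0.08, -0.18, 0, 0.5],
    [0, 0, 0, 0, 0, 0, 0.5]
  ]
}}

```text
time_s: 11.3
position: [0.5856, 0.112, 0.2716]
ee_rot: [0.979, -0.202, 0.001, -0.0]
contact_force: [-0.3, 4.1, 4.6]
width: 0.143
```

```bash
python3 - <<'E'
from h import *
look('w18')
E
```

```text
t 11.3 grip [97.3 -0.4 24.9] ball [96.5 -0.6 23.6] res 0.4 q,e [-0.003 -0.316] bar [77.7 -5. ] F lat [3.7 1.9 4.6] w 0.143
```

>>> {"op": "drive_tool", "data": {
  "motion": [
    [0, 0, 0, -0.08, -0.18, 0.02, 0.5],
    [0, 0, 0, -0.08, -0.18, 0.02, 0.5],
    [0, 0, 0, 0, 0, 0, 0.5]
  ]
}}

```text
time_s: 11.65
position: [0.584, 0.1083, 0.272]
ee_rot: [0.979, -0.202, 0.001, -0.0]
contact_force: [0.3, 4.1, 4.1]
width: 0.141
```

```bash
python3 - <<'E'
from h import *
look('w19')
E
```

```text
t 11.65 grip [93.3 -0.4 25.3] ball [92.4 -0.5 24.2] res 0.41 q,e [ 0.181 -0.294] bar [74.3 -4.8] F lat [3.9 1.3 4.1] w 0.141
```

>>> {"op": "drive_tool", "data": {
  "motion": [
    [0, 0, 0, -0.08, -0.18, 0.03, 0.5],
    [0, 0, 0, -0.06, -0.14, 0.02, 0.5],
    [0, 0, 0, 0, 0, 0, 0.5]
  ]
}}

```text
time_s: 12.0
position: [0.5826, 0.1051, 0.2725]
ee_rot: [0.979, -0.202, 0.001, -0.0]
contact_force: [-0.6, 4.7, 5.9]
width: 0.144
```

```bash
python3 - <<'E'
from h import *
look('w20')
E
```

```text
t 12.0 grip [89.8 -0.3 25.8] ball [89.3 -0.5 24.5] res 0.38 q,e [ 0.334 -0.272] bar [71.7 -4.9] F lat [4.1 2.4 5.9] w 0.144
```

>>> {"op": "drive_tool", "data": {
  "motion": [
    [0, 0, 0, -0.06, -0.14, 0.04, 0.5],
    [0, 0, 0, -0.04, -0.09, 0.02, 0.5],
    [0, 0, 0, 0, 0, 0, 0.5]
  ]
}}

```text
time_s: 12.35
position: [0.582, 0.1037, 0.2729]
ee_rot: [0.979, -0.202, 0.001, -0.002]
contact_force: [2.2, 7.4, 2.1]
width: 0.142
```

```bash
python3 - <<'E'
from h import *
look('w21')
s=cam('scene','s21')
a=cv2.resize(s['pixels'][170:305,230:360,::-1],None,fx=6,fy=4.4,interpolation=cv2.INTER_CUBIC); cv2.imwrite('pics/s21z.png',a)
E
```

```text
t 12.35 grip [88.2 -0.3 26.2] ball [87.9 -0.5 25. ] res 0.41 q,e [ 0.401 -0.257] bar [70.8 -4.6] F lat [7.7 0.9 2.1] w 0.142
```

View pics/s21z.png

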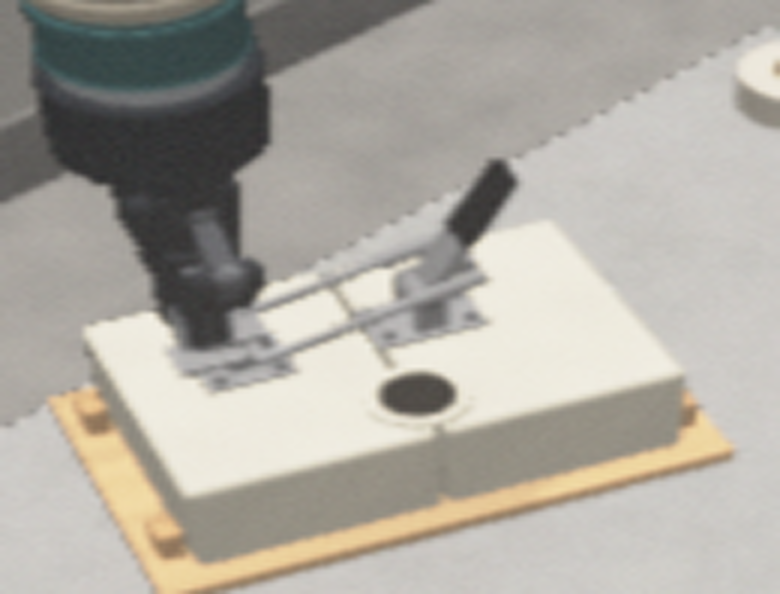

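>>> {"op": "drive_tool", "data": {
  "motion": [
    [0, 0, 0, 0, 0, 0, 2],
    [0, 0, 0, 0, 0, 0, 3.5],
    [0, 0, 0, 0, 0, 0, 3.5]
  ]
}}

```text
time_s: 12.75
position: [0.5806, 0.1023, 0.2716]
ee_rot: [0.979, -0.202, -0.001, 0.001]
contact_force: [-0.3, 0.2, 0.2]
width: 0.413
```

```bash
python3 - <<'E'
from h import *
look('w22')
E
```

```text
t 12.75 grip [86.4  0.4 24.9] ball [88.3 -0.6 24.9] res 0.41 q,e [ 0.383 -0.261] bar [71.1 -4.7] F lat [0.1 0.4 0.2] w 0.413
```

View pics/w22z.png

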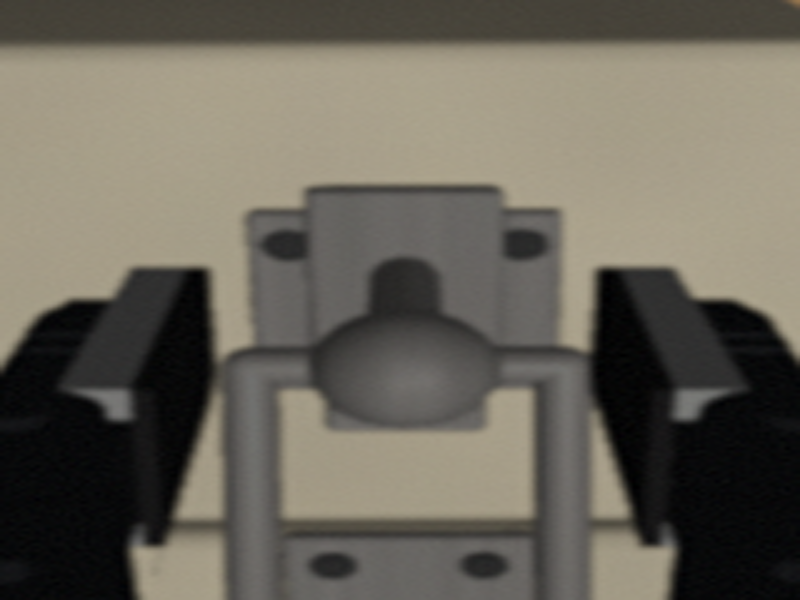

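>>> {"op": "drive_tool", "data": {
  "motion": [
    [0, 0, 0, 0, 0, 1, 3.5],
    [0, 0, 0, 0, 0, 3, 3.5],
    [0, 0, 0, 0, 0, 4, 0],
    [0, 0, 0, -0.8, -2, 0, 0],
    [0, 0, 0, -0.8, -2, 0, 0]
  ]
}}

```text
time_s: 13.3
position: [0.566, 0.0627, 0.3554]
ee_rot: [0.979, -0.202, 0.002, -0.0]
contact_force: [-1.0, -0.1, -0.5]
width: -0.003
```

>>> {"op": "drive_tool", "data": {
  "motion": [
    [0, 0, 0, -0.8, -2, 0, 0],
    [0, 0, 0, -0.7, -1.6, 0, 0],
    [0, 0, 0, 0, 0, 0, 0],
    [0, 0, 0, 0, 0, 0, 0]
  ]
}}

```text
time_s: 13.7
position: [0.5502, 0.0267, 0.3528]
ee_rot: [0.979, -0.203, 0.0, -0.0]
contact_force: [0.7, -0.0, -1.0]
width: -0.003
```

```bash
python3 - <<'E'
from h import *
o=ctrl.get_obs(); print(grip(o),o['contact_force'],o['width'],o['time_s'])
w=cam('wrist','w23'); s=cam('scene','s23')
a=cv2.resize(s['pixels'][170:305,230:360,::-1],None,fx=6,fy=4.4,interpolation=cv2.INTER_CUBIC); cv2.imwrite('pics/s23z.png',a)
# handle tip
print(proj(s,wor(-31,0,73.7)),proj(w,wor(-31,0,73.7)))
E
```

```text
[  4.91367129  -1.11934178 106.08069094] [ 0.67577748 -0.0252778  -1.03080079] -0.0025061823358977367 13.7
[311.78148354 207.71989756] [316.91738317 353.41822829]
```

View pics/s23z.png

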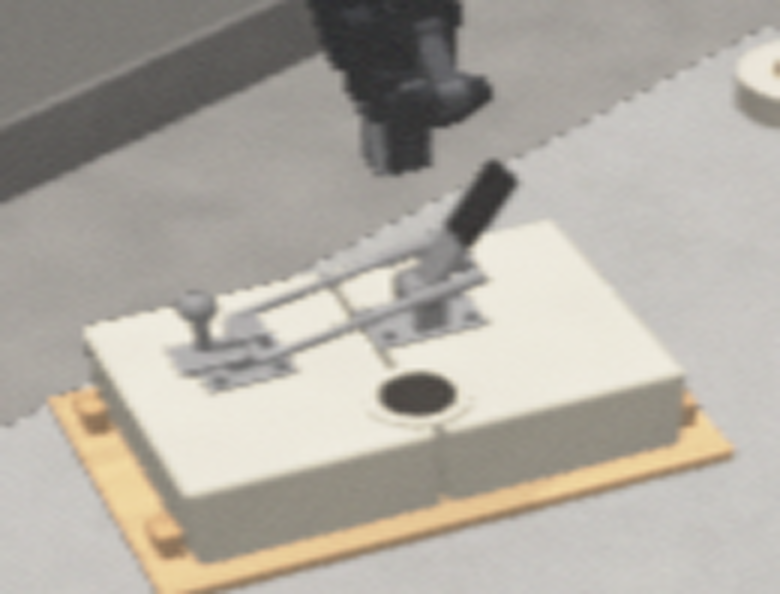

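View pics/w23.png

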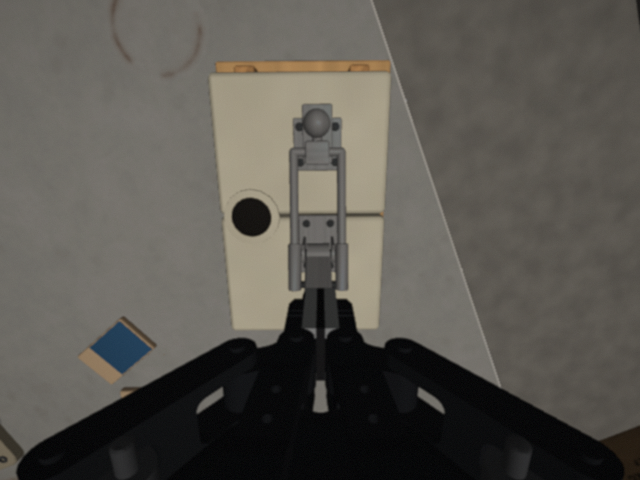

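```bash
python3 - <<'E'
from h import *
S=66; prev=None
C=lambda q: np.array([-S*np.sin(q)+3*np.cos(q)+11, S*np.cos(q)+3*np.sin(q)+18.3])
for q in [.41,.47,.53,.59,.65,.71,.77,.83,.89,.95,1.01,1.07,1.13,1.19,1.25,1.31,1.37,1.43,1.49,1.571]:
    c=C(q); 
    if prev is not None: d=c-prev; print(round(q,2),np.round(c,1),np.round(np.r_[ex[:2]*d[0],d[1]]/10,2))
    else: print(q,c)
    prev=c
E
```

```text
0.41 [-12.55685318  80.02580229]
0.47 [-16.2  78.5] [-0.14 -0.34 -0.15]
0.53 [-19.8  76.8] [-0.14 -0.33 -0.17]
0.59 [-23.2  74.8] [-0.13 -0.32 -0.2 ]
0.65 [-26.6  72.7] [-0.13 -0.31 -0.22]
0.71 [-29.7  70.3] [-0.12 -0.29 -0.23]
0.77 [-32.8  67.8] [-0.12 -0.28 -0.25]
0.83 [-35.7  65.1] [-0.11 -0.27 -0.27]
0.89 [-38.4  62.2] [-0.11 -0.25 -0.29]
0.95 [-40.9  59.1] [-0.1  -0.23 -0.3 ]
1.01 [-43.3  55.9] [-0.09 -0.22 -0.32]
1.07 [-45.5  52.6] [-0.08 -0.2  -0.33]
1.13 [-47.4  49.2] [-0.08 -0.18 -0.34]
1.19 [-49.2  45.6] [-0.07 -0.16 -0.36]
1.25 [-50.7  42. ] [-0.06 -0.14 -0.37]
1.31 [-52.   38.2] [-0.05 -0.12 -0.37]
1.37 [-53.1  34.4] [-0.04 -0.1  -0.38]
1.43 [-53.9  30.5] [-0.03 -0.08 -0.39]
1.49 [-54.5  26.6] [-0.02 -0.06 -0.39]
1.57 [-55.   21.3] [-0.02 -0.04 -0.53]
```

>>> {"op": "drive_tool", "data": {
  "motion": [
    [0, 0, 0, -0.07, 0.03, -1, 0],
    [0, 0, 0, 0, 0, -1.6, 0],
    [0, 0, 0, -0.2, -0.46, 0, 0],
    [0, 0, 0, -0.2, -0.46, 0, 0],
    [0, 0, 0, 0, 0, 0, 0]
  ]
}}

```text
time_s: 14.3
position: [0.5455, 0.0177, 0.3268]
ee_rot: [0.979, -0.202, 0.0, 0.0]
contact_force: [0.2, -0.4, 0.2]
width: -0.002
```

```bash
cat >> h.py <<'E'
def st():
    o=ctrl.get_obs(); f=o['contact_force']; print('t',o['time_s'],'grip',np.round(grip(o),1),'F lat',np.round([f@ex,f@ey,f[2]],1))
def sz(tag):
    s=cam('scene',tag); a=cv2.resize(s['pixels'][170:305,230:360,::-1],None,fx=6,fy=4.4,interpolation=cv2.INTER_CUBIC); cv2.imwrite(f'pics/{tag}z.png',a)
E
python3 -c "
from h import *
st(); sz('s24')"
```

```text
t 14.3 grip [-5.2 -0.3 80.1] F lat [-0.3 -0.4  0.2]
```

View pics/s24z.png

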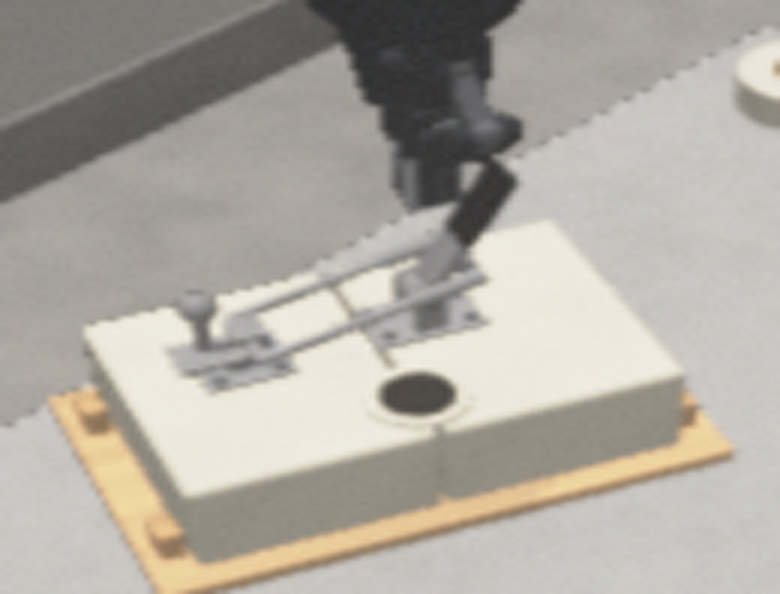

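Fingers are just in front of the handle (zoom ~(430,185) against handle (485,200)). Approach and begin the throw.

>>> {"op": "drive_tool", "data": {
  "motion": [
    [0, 0, 0, -0.14, -0.34, 0, 0],
    [0, 0, 0, -0.14, -0.34, 0, 0],
    [0, 0, 0, -0.14, -0.34, -0.15, 0],
    [0, 0, 0, 0, 0, 0, 0]
  ]
}}

```text
time_s: 14.75
position: [0.5413, 0.0074, 0.3251]
ee_rot: [0.979, -0.202, 0.0, -0.0]
contact_force: [0.1, -0.5, -0.2]
width: -0.001
```

```bash
python3 -c "
from h import *
st(); sz('s25')"
```

```text
t 14.75 grip [-16.3  -0.4  78.4] F lat [-0.4 -0.3 -0.2]
```

View pics/s25z.png

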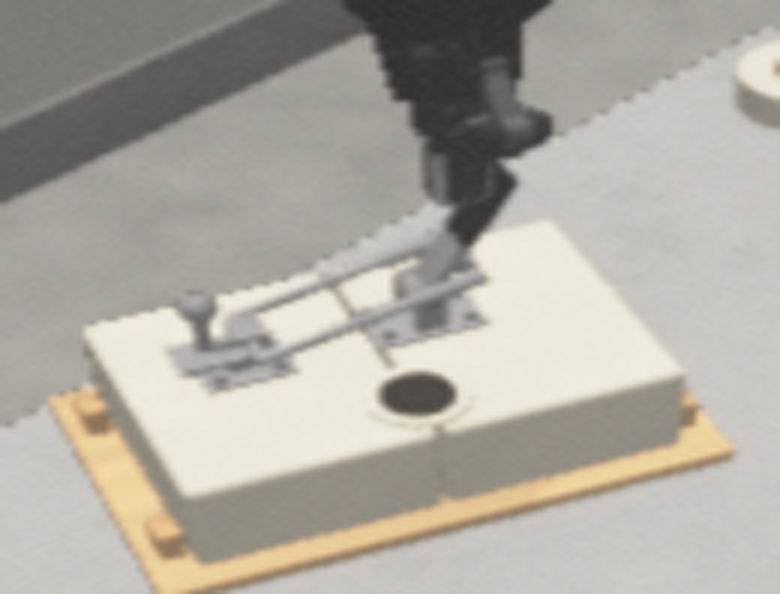

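>>> {"op": "drive_tool", "data": {
  "motion": [
    [0, 0, 0, -0.14, -0.33, -0.17, 0],
    [0, 0, 0, -0.13, -0.32, -0.2, 0],
    [0, 0, 0, -0.13, -0.31, -0.22, 0],
    [0, 0, 0, 0, 0, 0, 0]
  ]
}}

```text
time_s: 15.2
position: [0.5372, -0.0021, 0.319]
ee_rot: [0.979, -0.202, 0.0, 0.0]
contact_force: [-0.1, 1.1, 2.1]
width: 0.003
```

```bash
python3 -c "
from h import *
st(); sz('s26')"
```

```text
t 15.2 grip [-26.6  -0.4  72.3] F lat [0.9 0.5 2.1]
```

View pics/s26z.png

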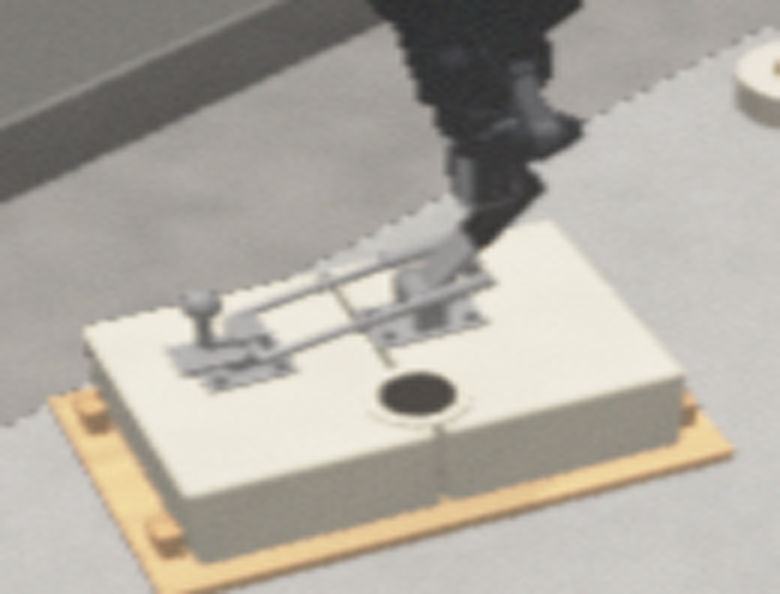

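>>> {"op": "drive_tool", "data": {
  "motion": [
    [0, 0, 0, -0.12, -0.29, -0.23, 0],
    [0, 0, 0, -0.12, -0.28, -0.25, 0],
    [0, 0, 0, -0.11, -0.27, -0.27, 0],
    [0, 0, 0, -0.11, -0.25, -0.29, 0],
    [0, 0, 0, 0, 0, 0, 0]
  ]
}}

```text
time_s: 15.75
position: [0.5325, -0.0132, 0.3081]
ee_rot: [0.979, -0.202, -0.0, 0.001]
contact_force: [-0.8, 0.4, 1.7]
width: 0.002
```

```bash
python3 -c "
from h import *
st(); sz('s27')"
```

```text
t 15.75 grip [-38.7  -0.4  61.4] F lat [0.1 0.9 1.7]
```

View pics/s27z.png

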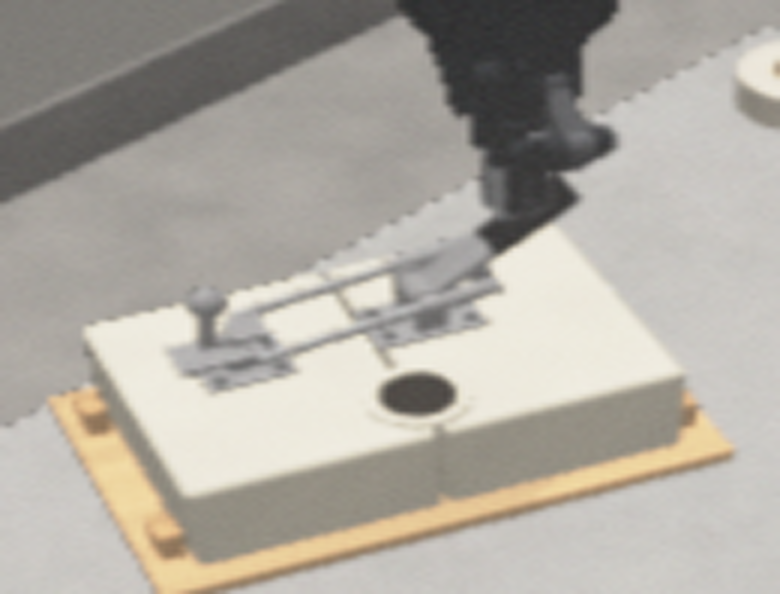

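```bash
python3 - <<'E'
from h import *
st()
w=cam('wrist','w27'); s=load('s27')
a=cv2.resize(w['pixels'][:,:,::-1],None,fx=1,fy=1); cv2.imwrite('pics/w27b.png',w['pixels'][:,:,::-1])
a=cv2.resize(s['pixels'][222:262,255:320,::-1],None,fx=12,fy=12,interpolation=cv2.INTER_CUBIC); cv2.imwrite('pics/s27k.png',a)
def ballpred(bar,q):
    pin=24*np.array([-np.sin(q+.314),np.cos(q+.314)]); d=np.array(bar)-pin; d/=np.linalg.norm(d); n=np.array([-d[1],d[0]]); return np.array(bar)+9*d+33*n
for bar in([70,-5.2],[66,-5],[70.8,-4.7]):
    B=ballpred(bar,.85); print(bar,B,proj(w,wor(B[0],-.5,B[1])),proj(s,wor(B[0],-.5,B[1])))
B=ballpred([70.5,-5],.85)
for _ in range(1): 
    uv=proj(w,wor(B[0],-.5,B[1])); print(ballfit(w,*uv,6)[0])
E
```

```text
t 15.8 grip [-38.6  -0.3  61.4] F lat [-0.4 -0.8  0.5]
[70, -5.2] [84.0905587 25.9681914] [316.09865977  15.13642688] [263.53618954 238.42346147]
[66, -5] [80.24171006 26.09941631] [316.20389854  25.79726472] [265.20296493 237.86002086]
[70.8, -4.7] [84.68453937 26.5605113 ] [316.06550105  12.95563264] [263.25183224 238.31650356]
[84.10481831  0.14245026 26.73059343]
```

View pics/s27k.png

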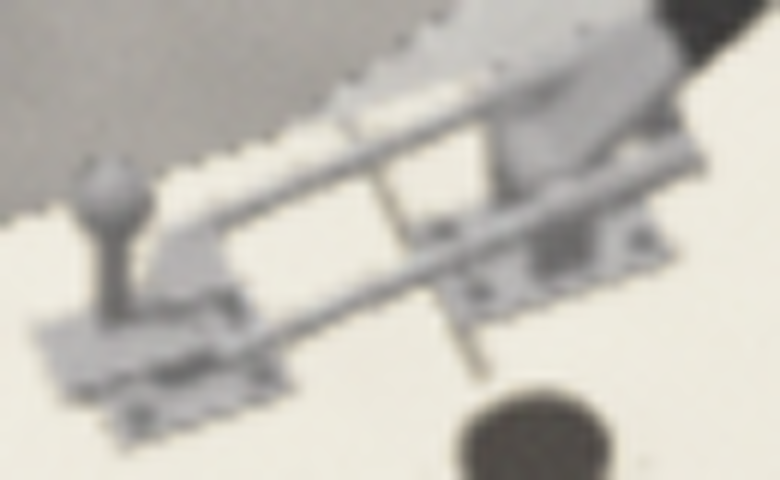

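View pics/w27b.png

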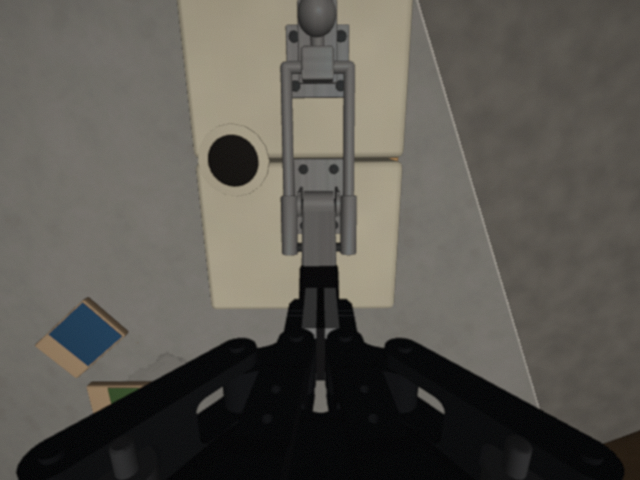

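>>> {"op": "drive_tool", "data": {
  "motion": [
    [0, 0, 0, -0.1, -0.23, -0.3, 0],
    [0, 0, 0, -0.09, -0.22, -0.32, 0],
    [0, 0, 0, -0.08, -0.2, -0.33, 0],
    [0, 0, 0, -0.08, -0.18, -0.34, 0]
  ]
}}

```text
time_s: 16.25
position: [0.5291, -0.0213, 0.2954]
ee_rot: [0.979, -0.202, -0.0, 0.0]
contact_force: [-0.1, -0.4, 1.4]
width: 0.001
```

```bash
python3 -c "
from h import *
st(); sz('s28')"
```

```text
t 16.25 grip [-47.5  -0.3  48.7] F lat [-0.4 -0.   1.4]
```

View pics/s28z.png

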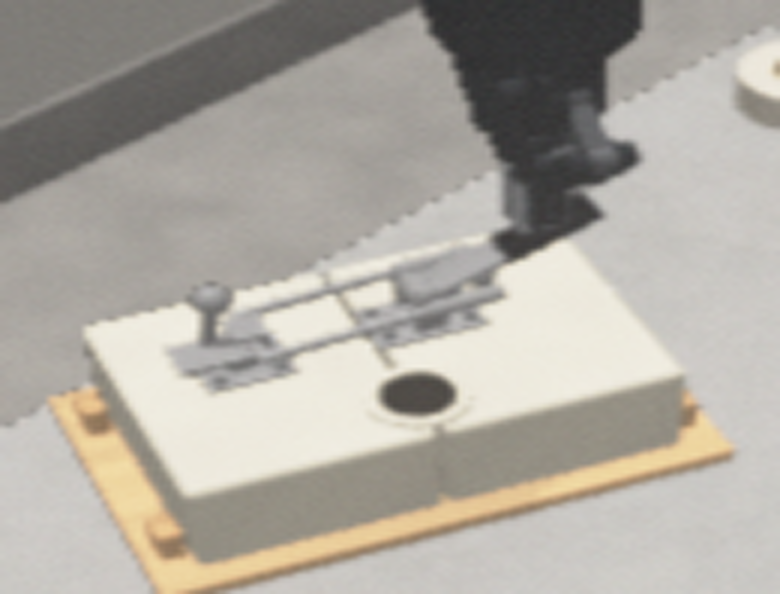

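>>> {"op": "drive_tool", "data": {
  "motion": [
    [0, 0, 0, -0.07, -0.16, -0.36, 0],
    [0, 0, 0, -0.06, -0.14, -0.37, 0],
    [0, 0, 0, -0.05, -0.12, -0.37, 0],
    [0, 0, 0, -0.04, -0.1, -0.38, 0]
  ]
}}

```text
time_s: 16.7
position: [0.5268, -0.0262, 0.2804]
ee_rot: [0.979, -0.202, -0.0, -0.0]
contact_force: [0.6, 0.1, -0.2]
width: 0.004
```

```bash
python3 -c "
from h import *
st()"
```

```text
t 16.7 grip [-52.9  -0.2  33.7] F lat [ 0.3 -0.5 -0.2]
```

>>> {"op": "drive_tool", "data": {
  "motion": [
    [0, 0, 0, -0.03, -0.08, -0.38, 0],
    [0, 0, 0, -0.02, -0.06, -0.38, 0],
    [0, 0, 0, 0, 0, -0.2, 0],
    [0, 0, 0, 0, 0, 0, 0]
  ]
}}

```text
time_s: 17.1
position: [0.5263, -0.0275, 0.2709]
ee_rot: [0.979, -0.202, -0.0, -0.0]
contact_force: [1.4, 0.4, 0.0]
width: -0.002
```

```bash
python3 -c "
from h import *
st(); sz('s29')"
```

```text
t 17.1 grip [-54.3  -0.3  24.2] F lat [ 1.  -1.2  0. ]
```

View pics/s29z.png

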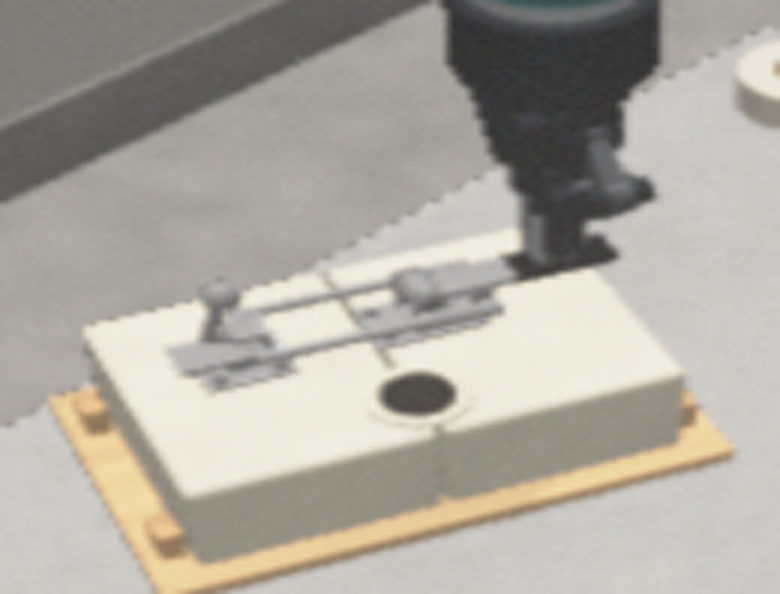

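>>> {"op": "drive_tool", "data": {
  "motion": [
    [0, 0, 0, 0, 0, -0.15, 0],
    [0, 0, 0, 0, 0, -0.15, 0],
    [0, 0, 0, 0, 0, 0, 0]
  ]
}}

```text
time_s: 17.45
position: [0.5267, -0.0276, 0.2685]
ee_rot: [0.979, -0.202, 0.0, -0.0]
contact_force: [-0.1, -0.8, 0.1]
width: -0.0
```

>>> {"op": "drive_tool", "data": {
  "motion": [
    [0, 0, 0, 0, 0, -0.1, 0],
    [0, 0, 0, 0, 0, 0, 0]
  ]
}}

```text
time_s: 17.65
position: [0.5267, -0.0276, 0.2684]
ee_rot: [0.979, -0.202, 0.0, 0.0]
contact_force: [-2.3, -0.3, 5.1]
width: -0.002
```

>>> {"op": "drive_tool", "data": {
  "motion": [
    [0, 0, 0, 0, 0, -0.1, 0],
    [0, 0, 0, 0, 0, 0, 0]
  ]
}}

```text
time_s: 17.85
position: [0.5267, -0.0276, 0.2683]
ee_rot: [0.979, -0.202, 0.0, 0.0]
contact_force: [-4.6, 0.3, 11.1]
width: -0.003
```

>>> {"op": "drive_tool", "data": {
  "motion": [
    [0, 0, 0, 0, 0, 0.3, 0],
    [0, 0, 0, 0, 0, 3, 0],
    [0, 0, 0, 0, 0, 4, 0],
    [0, 0, 0, -2, 0, 4, 0],
    [0, 0, 0, -3, 0, 0, 0]
  ]
}}

```text
time_s: 18.35
position: [0.4796, -0.0282, 0.3856]
ee_rot: [0.979, -0.202, 0.006, -0.0]
contact_force: [1.3, -0.4, 0.4]
width: 0.002
```

>>> {"op": "drive_tool", "data": {
  "motion": [
    [0, 0, 0, -4, 0, 2, 0],
    [0, 0, 0, -4, 0, 0, 0],
    [0, 0, 0, 0, 0, 0, 0],
    [0, 0, 0, 0, 0, 0, 0]
  ]
}}

```text
time_s: 18.75
position: [0.3959, -0.0275, 0.3994]
ee_rot: [0.979, -0.202, 0.001, -0.0]
contact_force: [0.7, -0.1, 0.9]
width: 0.003
```

```bash
python3 - <<'E'
from h import *
st(); sz('s30'); t=cam('top','t30'); w=cam('wrist','w30')
s=load('s30')
a=cv2.resize(s['pixels'][215:275,250:345,::-1],None,fx=8,fy=8,interpolation=cv2.INTER_CUBIC); cv2.imwrite('pics/s30k.png',a)
def ballpred(bar,q):
    pin=24*np.array([-np.sin(q+.314),np.cos(q+.314)]); d=np.array(bar)-pin; L=np.linalg.norm(d);d/=L; n=np.array([-d[1],d[0]]); return np.array(bar)+9*d+33*n,L-89.5
B,x=ballpred([70,-5.2],1.571); print(B,'stretch',x); 
for c,n in((w,'w'),(s,'s'),(t,'t')): print(n,proj(c,wor(B[0],-.5,B[1])),'tip',proj(c,wor(-80,0,0)))
P=cloud(s); L=np.stack([(P[...,:2]-M0)@ex[:2]*1e3+22,(P[...,:2]-M0)@ey[:2]*1e3+12,P[...,2]*1e3-92],-1)
m=(abs(L[...,1])<8)&(L[...,0]<-40)&(L[...,0]>-80)&(L[...,2]>-12)&(L[...,2]<40)
X=L[m]; print('handle top z by x',[(x0,round(float(np.median(X[abs(X[:,0]-x0)<5][:,2])),1)) for x0 in(-75,-65,-55,-45) if (abs(X[:,0]-x0)<5).any()])
E
```

```text
t 18.75 grip [-105.1  119.9  152.7] F lat [ 0.2 -0.6  0.9]
[78.20934789 28.00552073] stretch 3.351508332626949
w [511.5033971  -49.49495101] tip [462.18073523 200.19221896]
s [266.00521484 236.98031769] tip [331.70090265 225.3682012 ]
t [292.15649051 187.8072988 ] tip [352.42104269 215.93416893]
handle top z by x [(-75, 2.3), (-65, 3.0), (-55, 2.1), (-45, 2.0)]
```

View pics/s30k.png

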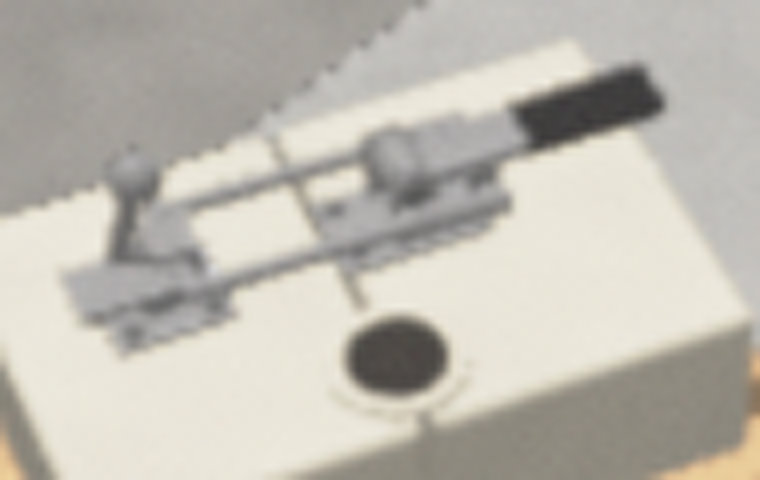

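View pics/w30.png

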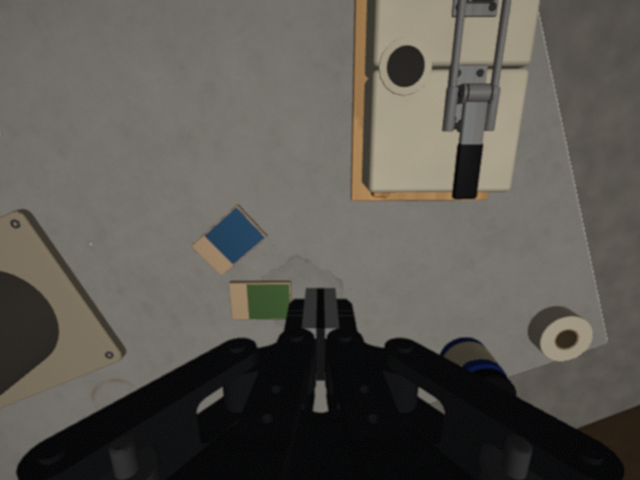

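View pics/t30.png

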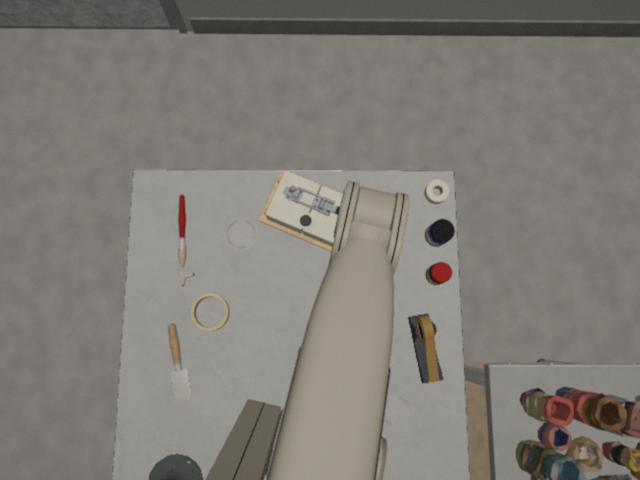

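```bash
python3 -c "
from rig import ctrl
print(ctrl.finish_job())"
```

```text
the job is handed in; nothing more can be done
None
```

The mould is latched shut and the job is handed in at about 19 s. No verdict was reported.

**What I did**
- **Grasp:** I pinched the loop's ball and swung it out. On the way down the ball slipped about 10 mm between the pads and the lever swung back to about +0.15 rad. I regripped it and continued.
- **Seating:** I lowered the bar beyond the lip and felt the ledge, with no more than about 7 N of upward force at the tool. I then drew the bar in under the lip to the back wall with about 8 N, and let go of the ball.
- **Throw:** I pushed the lever over with closed fingers until it met its stop at 11 N, then backed the arm off.

**Last checks**
- **Lever:** The handle is level, its top 2–3 mm above the axis, and it was still flat about 0.9 s after release.
- **Loop:** The ball is within 1 px of where a seated bar puts it, which means about 3.3 mm of spring stretch. I worked that stretch out from the geometry; I did not measure it.
- **Surroundings:** In the closing pictures the jars, label roll and stilt look where they were, though I did not measure them.
- **What disagreed:** The throw felt lighter than expected, about 1–2 N in readings taken mostly between pushes, against "up to about 8 N". I checked the ball's position partway and it fitted a seated bar.

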